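Set out the tealight lanterns on marble coasters

TASK

Get the tray ready for the evening: for each lantern hanging on the stand, slide a marble coaster up out of the rack and lay it flat on the floor of the black tray, then lift the lantern off its hook and stand it upright in the middle of a coaster of its own. Leave any coaster that is not needed in the rack, do not drop the coasters or lanterns, and do not knock the two glass vases.

Things in the scene. Friction and masses are not known exactly. Their poses are not given: they have to be found in the camera images.
- coaster1: White marble coaster, a plate 90 x 90 mm, 8 mm thick, 0.17 kg; all four alike. Origin at the plate's centre; x is normal to its faces, y and z run along its edges. Starts upright (z up) in slot 1 of the rack, centre 53 mm and top edge 98 mm above the table, its upper 58 mm standing free; 2 mm of play each way.
- coaster2: White marble coaster, a plate 90 x 90 mm, 8 mm thick, 0.17 kg; all four alike. Origin at the plate's centre; x is normal to its faces, y and z run along its edges. Starts upright (z up) in slot 2 of the rack, centre 53 mm and top edge 98 mm above the table, its upper 58 mm standing free; 2 mm of play each way.
- coaster3: White marble coaster, a plate 90 x 90 mm, 8 mm thick, 0.17 kg; all four alike. Origin at the plate's centre; x is normal to its faces, y and z run along its edges. Starts upright (z up) in slot 3 of the rack, centre 53 mm and top edge 98 mm above the table, its upper 58 mm standing free; 2 mm of play each way.
- coaster4: White marble coaster, a plate 90 x 90 mm, 8 mm thick, 0.17 kg; all four alike. Origin at the plate's centre; x is normal to its faces, y and z run along its edges. Starts upright (z up) in slot 4 of the rack, centre 53 mm and top edge 98 mm above the table, its upper 58 mm standing free; 2 mm of play each way.
- lantern1: Tealight lantern, 0.28 kg, or None if absent: brass-lidded glass drum 64 mm wide, 72 high, under a rigid arch handle. Origin at the centre of its underside, z up. Grip: wooden bar 12 mm square, 80 long, along y, its centre 132 mm up, on 4 mm legs at y = -38 and 38 mm; arch open below the bar. Starts hung by the bar's middle on hook 1, x pointing out from the post: pinch the bar 24 mm to one side.
- lantern2: Tealight lantern, 0.28 kg, or None if absent: brass-lidded glass drum 64 mm wide, 72 high, under a rigid arch handle. Origin at the centre of its underside, z up. Grip: wooden bar 12 mm square, 80 long, along y, its centre 132 mm up, on 4 mm legs at y = -38 and 38 mm; arch open below the bar. Starts hung by the bar's middle on hook 2, x pointing out from the post: pinch the bar 24 mm to one side.
- lantern3: Tealight lantern, 0.28 kg, or None if absent: brass-lidded glass drum 64 mm wide, 72 high, under a rigid arch handle. Origin at the centre of its underside, z up. Grip: wooden bar 12 mm square, 80 long, along y, its centre 132 mm up, on 4 mm legs at y = -38 and 38 mm; arch open below the bar. Starts hung by the bar's middle on hook 3, x pointing out from the post: pinch the bar 24 mm to one side.
- lantern4: Tealight lantern, 0.28 kg, or None if absent: brass-lidded glass drum 64 mm wide, 72 high, under a rigid arch handle. Origin at the centre of its underside, z up. Grip: wooden bar 12 mm square, 80 long, along y, its centre 132 mm up, on 4 mm legs at y = -38 and 38 mm; arch open below the bar. Starts hung by the bar's middle on hook 4, x pointing out from the post: pinch the bar 24 mm to one side.
- rack: Fixed oak rack, 166 (x) by 110 mm (y), 40 high, left or right of the tray. Origin under its centre, on the table. Four slots open at the top, centred at x = -57, -19, 19 and 57 mm, each 12 mm wide in x, 94 long in y, 32 deep (slot floor 8 mm above the table). Neighbouring coasters stand 30 mm apart face to face.
- stand: Fixed iron lantern stand facing the rack across the tray. Origin under its centre. Foot 160 mm wide, post 16 mm, its top ball to 176 mm. Hooks 1 to 4 point along +x, +y, -x, -y: flat straps 16 mm wide, top 160 mm above the table, ending 90 mm out in tips turned up 16 mm. Bars rest 75 mm out: lift 20 to 30 mm, go 60 mm outward so the drum clears the tip, then higher.
- tray: Fixed black square tray, origin under its centre on the table. Inside 270 x 270 mm along its x and y; inner floor 8 mm, rim 18 mm above the table, rim 8 mm thick. An iron handle on each of the -y and +y sides stands out 24 mm and is 28 mm high.
- vase_amber: Amber glass vase, a bystander: 90 mm across, 165 mm high, loose, beyond the tray. Origin under its centre.
- vase_olive: Olive-green glass vase, otherwise like the amber one.
There are look-alikes about, which are no part of the job. Leave any pink or red look-alike of the lantern4 alone.

How it is judged:
By the outcome, as a careful person would: the job done as asked, in the order asked, and still so for the second after the job is handed in, with the robot touching nothing.
Of lantern1, lantern2, lantern3, lantern4 only 3 to 4 are there at a start; the rules pass over those that are not, and their reading is None.
At some moment in a run one of coaster1, coaster2, coaster3, coaster4 may be knocked a few centimetres aside while the robot is not near it.
It also fails if it takes over 210 s, if anything falls off the work surface, if the arm or the gripper's body presses on something with over 40 N, if the wrist force passes 120 N, or if a joint passes its speed limit or range.

ROBOT

A 6-joint arm with a two-finger parallel gripper is mounted at the origin on the work surface. World frame = base frame: x ahead of the robot, y to its left, z up, the work surface at z = 0. Lengths are in m, angles in degrees, forces in N, time in s.
With the tool pointing down it reaches from about 0.375 to 0.9 m from the base axis. Payload 3.1 kg.
Tool frame: the origin (TCP) lies midway between the tips of the shut fingers; the grasp point (between the pads) lies 19 mm behind it (r.pinch_z is the distance from the TCP to the grasp point, in m); z points along the fingers, y is the direction in which the jaws open and shut (so a half turn about z gives the same grasp; the last joint's range is limited). The gripper opens to 87 mm and grips with 3 to 60 N. Pads are 19 mm wide; open, the fingers measure 117 mm over their backs; the gripper's body (75 mm by 190 mm) begins 51 mm behind the grasp point.
Start: joints at [57.725, 30.224, 82.088, -0, 67.689, -10.227], TCP at [0.235, 0.579, 0.223] pointing down, gripper open.
Joint ranges: [-176.69, 176.69], [-43.24, 126.21], [12.49, 139.97], [-82, 262], [0, 151.66], [-163.58, 163.58]. Speed limits (degrees/s): [159.86, 159.86, 180, 180, 180, 180].

INTERFACE

Orientations are given as a 3x3 rotation matrix whose columns are the frame's x, y, z axes.
In Python, from bench import r, imaging, workorder gives the robot as it stands.
- The arm moves only by the shell command python3 -m creep 'ROWS' [FORCE]. ROWS is JSON, a list of rows, each a list of 3 entries, a list of its own where there are three numbers: the shift along the world's x, y, z in units of 30 mm (1.0 is 30 mm), then the turn, a rotation vector about the world's x, y, z in degrees, then the closure in counts, from 0 (fully open) to 255 (shut). In form: [[[dx, dy, dz], [rx, ry, rz], grip], ...]. A call has 1 to 20 rows; each row is the pose to reach, as a shift and turn from the pose commanded when the call began; what a row does not reach only later rows make up. A row lasts 1/10 s, in which the tool goes at most 50 mm and 8.59 degrees, less where a joint would pass 70% of its speed; a pose out of reach is approached as far as the arm can. A call with a gripper value outside its range is refused whole. The fingers move at their own pace and stop on an object; FORCE is the grip in N (left out, the last holds). Time passes only in rows, so rows that repeat a pose let the fingers close. It gives the time, the measured TCP pose, the force and the opening at its end, in the units of the state.
- r.sense(): the state, without advancing time (a new reading comes with each control period).
- imaging.grab_frame(name): name is "side" or "top"; returns the picture (480x640x3 uint8, red, green, blue); there is no depth.
- imaging.camera_params(name): a dict with "fov_y" (degrees; the focal length in pixels is half the picture's height over the tangent of half this angle, whatever the lens; pixels are square), "cx", "cy" (the principal point, pixels), "world_from_camera" (4x4, takes a point from camera to world coordinates). Camera axes: x right, y up, looking along -z (the intrinsics and any distortion apply to the point x, -y, -z); pixel columns grow to the right and rows downward; lengths in m; the calibration is good to about 2 mm. A picture is of the moment at which its call begins. camera_params takes no time and is no camera call.
- workorder.sign_off(): hands the job in, once; it reports no verdict.
The state is a dict: "time_s": time; "qpos": joint angles; "joint_vel": joint speeds; "joint_efforts": joint torques, N m; "ee_pos": TCP position; "tcp_rot": TCP orientation; "ft_force": force on the tool from outside, world axes, zero at the start; "torque": the same for the moment, N m; "finger_gap": opening from 0.0 (shut) to 1.0 (fully open).
Only numpy, scipy, OpenCV 4.12 (cv2) and the standard library are available. Lean on these libraries where they do the work, as an engineer would, in place of code of your own. Each camera call takes 0.05 s, during which the arm holds its last target.

## Working session

There is one attempt and no reset: what is moved stays moved. The work goes in short steps, Python scripts to look and compute and a shell command to move; the robot and the scene stay as the last step left them, time stands still between calls to the robot, and variables do not carry over. Pictures are saved under pics/ and viewed, and the job is handed in when it is done.

```bash
ls; mkdir -p pics; python3 - <<'E'
from bench import r, imaging
import cv2
print(r.sense(), r.pinch_z)
for n in("side","top"):
    p=imaging.camera_params(n);print(n,p)
    cv2.imwrite(f"pics/{n}0.png",imaging.grab_frame(n)[:,:,::-1])
E
```

```text
pics
{'time_s': 0.0, 'qpos': array([ 5.77242944e+01,  3.02798830e+01,  8.21564686e+01,  6.49450873e-04,
        6.76885601e+01, -1.02273156e+01]), 'joint_vel': array([-0.05087671, -0.03896693,  0.03519498,  0.07098442, -0.00598431,
        0.0374969 ]), 'joint_efforts': array([-6.77826256e-05, -4.40049255e+01, -1.76593870e+01,  6.31737057e-02,
        5.80512767e-02, -1.68939659e-04]), 'ee_pos': array([0.23419169, 0.57867618, 0.22156134]), 'tcp_rot': array([[-9.26865292e-01,  3.75392267e-01, -1.17303731e-03],
       [ 3.75393890e-01,  9.26863555e-01, -1.83766692e-03],
       [ 3.97399582e-04, -2.14362072e-03, -9.99997623e-01]]), 'ft_force': array([0.3789449 , 0.2202096 , 0.27335888]), 'torque': array([ 0.01567798, -0.06321848, -0.00901768]), 'finger_gap': 1.0003547308479868} 0.0187
side {'fov_y': 56.96076501038466, 'cx': 316.57178389456135, 'cy': 237.62568237047128, 'world_from_camera': array([[ 0.86093572,  0.27512632, -0.42789624,  0.09685051],
       [-0.50870021,  0.47174392, -0.72019565, -0.73593532],
       [ 0.00371267,  0.83771307,  0.54609801,  0.65013309],
       [ 0.        ,  0.        ,  0.        ,  1.        ]])}
top {'fov_y': 57.31558193108573, 'cx': 328.2216574676887, 'cy': 235.3452535019694, 'world_from_camera': array([[-0.01867685,  0.99154512, -0.12841128,  0.38818431],
       [-0.99969243, -0.02061566, -0.01378581, -0.01130559],
       [-0.01631653,  0.12811431,  0.99162518,  1.29910375],
       [ 0.        ,  0.        ,  0.        ,  1.        ]])}
```

View pics/side0.png

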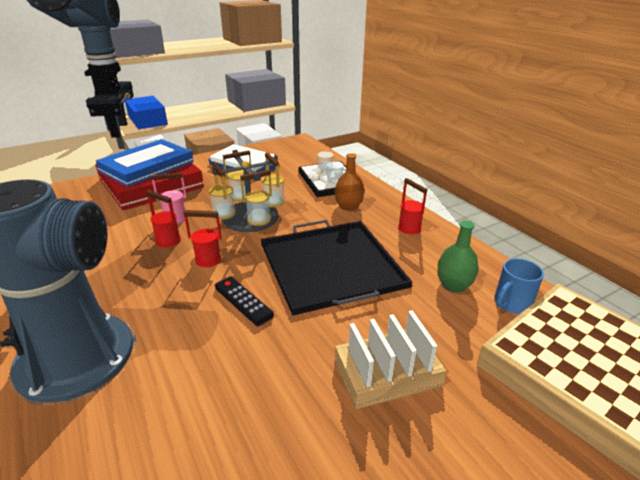

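View pics/top0.png

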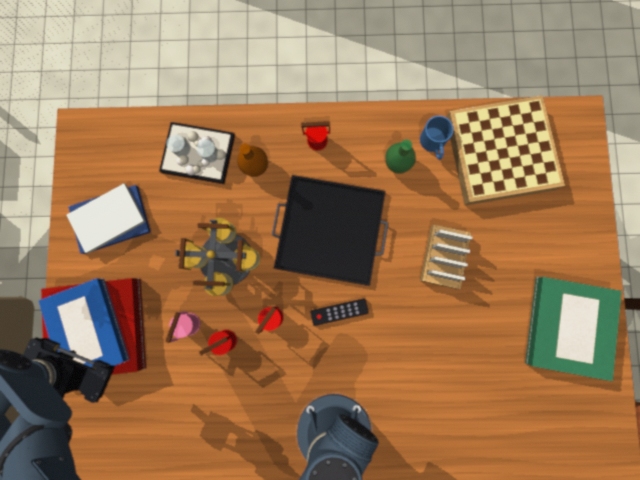

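```bash
python3 - <<'E'
import cv2
s=cv2.imread("pics/side0.png");t=cv2.imread("pics/top0.png")
cv2.imwrite("pics/s_stand.png",cv2.resize(s[140:240,190:310],None,fx=6,fy=6,interpolation=cv2.INTER_CUBIC)[:600,:800])
cv2.imwrite("pics/t_stand.png",cv2.resize(t[205:305,160:280],None,fx=6,fy=6,interpolation=cv2.INTER_CUBIC))
cv2.imwrite("pics/t_rack.png",cv2.resize(t[215:295,410:500],None,fx=7,fy=7,interpolation=cv2.INTER_CUBIC))
cv2.imwrite("pics/t_tray.png",cv2.resize(t[165:295,260:400],None,fx=4.5,fy=4.5,interpolation=cv2.INTER_CUBIC))
E
```

```text
(no output)
```

View pics/s_stand.png

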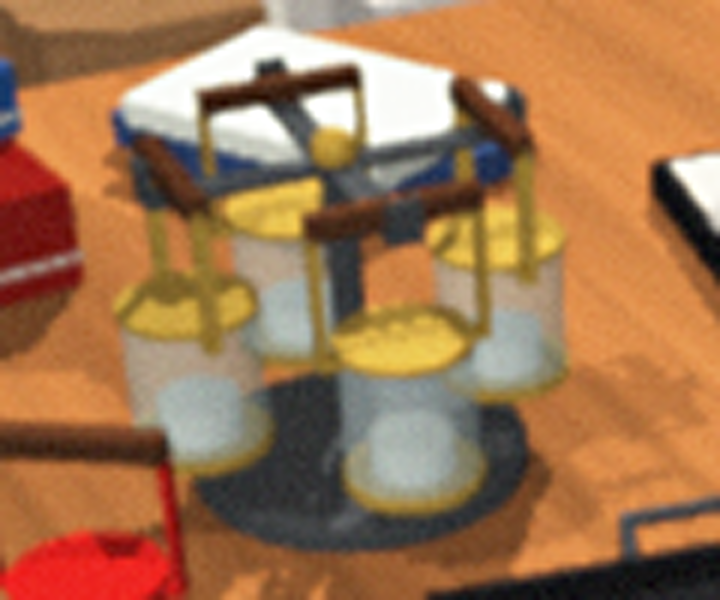

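View pics/t_stand.png

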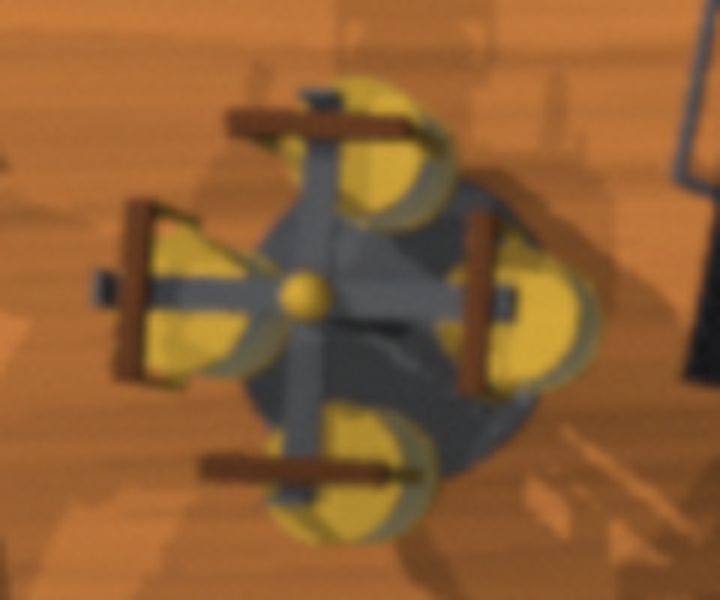

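View pics/t_rack.png

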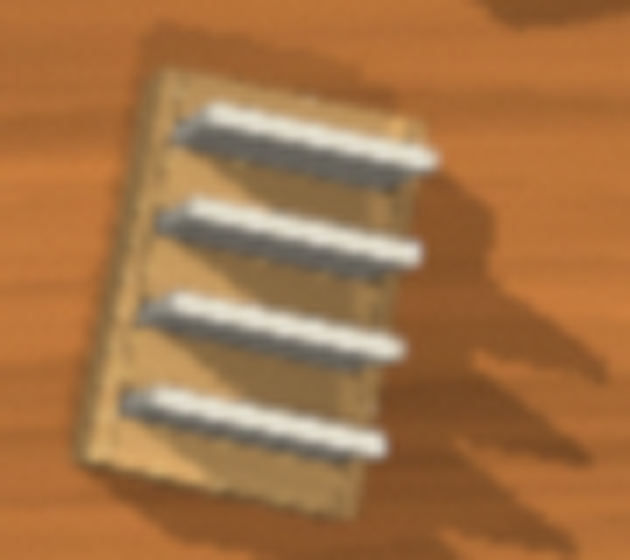

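View pics/t_tray.png

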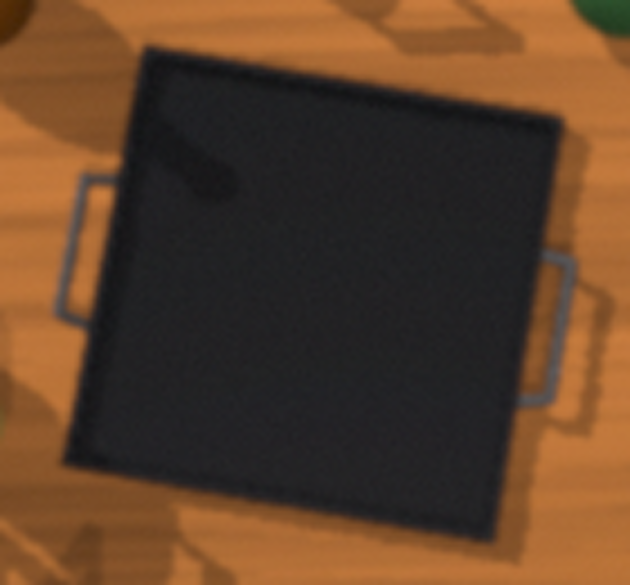

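```bash
python3 - <<'E'
import cv2
s=cv2.imread("pics/side0.png")
cv2.imwrite("pics/s_tray.png",cv2.resize(s[215:315,255:415],None,fx=5,fy=5,interpolation=cv2.INTER_CUBIC))
cv2.imwrite("pics/s_rack.png",cv2.resize(s[305:410,325:455],None,fx=5.7,fy=5.7,interpolation=cv2.INTER_CUBIC)[:600])
E
```

```text
(no output)
```

View pics/s_tray.png

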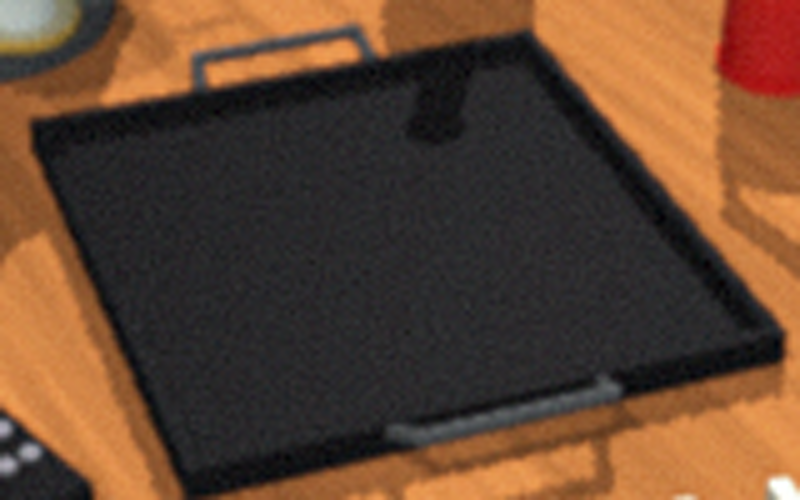

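View pics/s_rack.png

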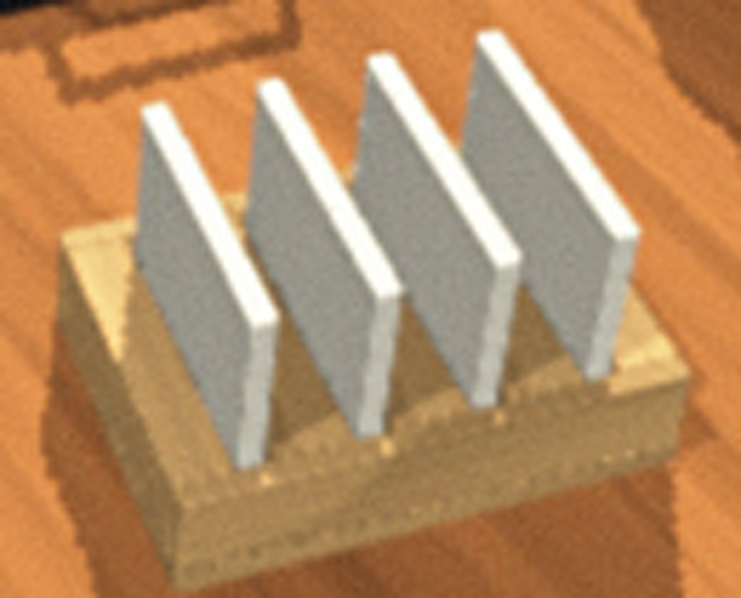

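```bash
cat > h.py <<'E'
import numpy as np, cv2, json
P={}
def cam(n):
    if n not in P:
        from bench import imaging
        P[n]=imaging.camera_params(n)
    return P[n]
def proj(n,X,k=0.0,k2=0.0):
    p=cam(n);X=np.atleast_2d(X);T=np.linalg.inv(p["world_from_camera"])
    c=X@T[:3,:3].T+T[:3,3]
    f=240/np.tan(np.radians(p["fov_y"]/2))
    K=np.array([[f,0,p["cx"]],[0,f,p["cy"]],[0,0,1]])
    c=c*[1,-1,-1]
    return cv2.projectPoints(c.reshape(-1,1,3),np.zeros(3),np.zeros(3),K,np.array([k,k2,0,0]))[0].reshape(-1,2)
def crop(pts,s,off): return (np.array(pts,float)+.5)/s-.5+np.array(off)
def body(x,y,a,L):
    c,s=np.cos(a),np.sin(a);L=np.array(L,float)
    return np.c_[x+c*L[:,0]-s*L[:,1],y+s*L[:,0]+c*L[:,1],L[:,2]]
def back(n,uv,z,k=0,k2=0):
    from scipy.optimize import least_squares
    return least_squares(lambda q:(proj(n,[[q[0],q[1],z]],k,k2)-uv).ravel(),[0.5,0]).x
E
cat > fit.py <<'E'
from h import *
from scipy.optimize import least_squares
tt=crop([(147,47),(563,120),(493,540),(65,463)],4.5,(260,165))
ts=crop([(33,123),(530,33),(783,335),(185,468)],5,(255,215))
ct=crop([(208,112),(437,159),(190,207),(421,252),(172,303),(405,349),(153,397),(386,444)],7,(410,215))
cs=crop([(490,33),(625,235),(381,57),(505,260),(271,82),(386,293),(156,105),(263,323)],5.7,(325,305))
rs=crop([(63,238),(180,503),(690,375)],5.7,(325,305))
h=.143
for nm,n in(("b","both"),):
  def res(p,full=False):
    T=body(p[0],p[1],p[2],[(h,h,.018),(h,-h,.018),(-h,-h,.018),(-h,h,.018)])
    # coaster slots in rack frame, x high first
    C=body(p[3],p[4],p[5],[(sx,sy,.098) for sx in(.057,.019,-.019,-.057) for sy in(.045,-.045)])
    R=body(p[3],p[4],p[5],[(-.083,.055,.04),(-.083,-.055,.04),(.083,-.055,.04)])
    Ts=T[[3,0,1,2]]
    a=[proj("top",T,p[6],p[8])-tt,proj("side",Ts,p[7],p[9])-ts,proj("top",C,p[6],p[8])-ct,proj("side",C,p[7],p[9])-cs,proj("side",R,p[7],p[9])-rs]
    if full:
        for q in a: print(np.round(q,1).tolist())
    return np.r_[np.concatenate(a).ravel(),p[6:8]*5*0,p[8:]*20]
  q=least_squares(res,[.55,0,0,.5,-.3,0,0,0,0,0]);
  print(np.round(q.x,4),np.degrees(q.x[[2,5]]),q.cost);res(q.x,True)
np.save("fit.npy",q.x)
E
python3 fit.py
```

```text
[ 5.745e-01  2.000e-04 -1.996e-01  4.861e-01 -3.346e-01 -2.433e-01
 -8.520e-02 -4.240e-02  3.600e-03  1.600e-03] [-11.43411889 -13.94064322] 11.470943201995969
[[-0.3, -1.3], [1.3, -1.1], [0.7, 0.5], [-0.7, -0.0]]
[[-1.2, -0.8], [-0.0, -0.9], [0.3, -0.3], [-0.7, 0.9]]
[[0.9, -0.6], [-0.1, -0.2], [0.9, -0.9], [-0.3, -0.1], [0.8, -1.1], [-0.6, -0.5], [0.8, -1.0], [-0.4, -0.6]]
[[-0.7, 0.4], [-0.1, 0.1], [-0.6, 0.3], [0.5, 0.7], [-0.8, 0.1], [0.2, 0.1], [-0.6, 0.3], [0.2, -0.0]]
[[-0.9, -0.9], [-0.2, 0.4], [-0.5, -0.2]]
```

```bash
python3 - <<'E'
import cv2,numpy as np
t=cv2.imread("pics/top0.png").astype(float)
# orange-ness : r-b
o=t[:,:,2]-t[:,:,0]
o=cv2.GaussianBlur(o,(0,0),1)
pts=[]
for x in range(70,600,10):
    col=o[85:125,x]
    g=np.diff(col); i=np.argmax(g)
    if g[i]>8 and 0<i<len(g)-1:
        d=(g[i-1]-g[i+1])/(2*(g[i-1]-2*g[i]+g[i+1]));pts.append((x,85+i+.5+d))
pts=np.array(pts);l=np.polyfit(pts[:,0],pts[:,1],1)
print(np.round(np.c_[pts,pts[:,1]-np.polyval(l,pts[:,0])],1).tolist())
for rows,a,b in(("L",30,75),("R",590,640)):
  q=[]
  for y in range(120,460,15):
    row=o[y,a:b];g=np.diff(row);i=np.argmax(np.abs(g));q.append((y,a+i))
  print(rows,q)
E
```

```text
[[70.0, 108.0, -0.1], [80.0, 107.8, -0.1], [90.0, 107.5, -0.1], [100.0, 107.2, -0.1], [110.0, 107.0, -0.1], [120.0, 106.8, -0.1], [130.0, 106.6, -0.0], [140.0, 106.4, -0.0], [150.0, 106.2, 0.1], [160.0, 105.8, -0.1], [170.0, 105.7, 0.0], [180.0, 105.5, 0.1], [190.0, 105.2, 0.1], [200.0, 104.9, 0.0], [210.0, 104.7, 0.1], [220.0, 104.5, 0.1], [230.0, 104.2, 0.0], [240.0, 103.9, -0.0], [250.0, 103.7, 0.0], [260.0, 103.4, 0.0], [270.0, 103.2, 0.0], [280.0, 102.9, -0.0], [290.0, 102.7, 0.1], [300.0, 102.4, 0.0], [310.0, 102.1, -0.1], [320.0, 101.8, -0.1], [330.0, 101.6, -0.1], [340.0, 101.4, -0.1], [350.0, 101.1, -0.1], [360.0, 100.9, -0.1], [370.0, 100.7, 0.0], [380.0, 100.5, 0.1], [390.0, 100.3, 0.1], [400.0, 100.1, 0.1], [410.0, 99.9, 0.2], [420.0, 99.7, 0.2], [430.0, 99.4, 0.1], [440.0, 99.2, 0.2], [450.0, 98.8, 0.1], [460.0, 98.6, 0.2], [470.0, 98.4, 0.1], [480.0, 98.2, 0.2], [490.0, 97.8, 0.1], [500.0, 97.6, 0.1], [510.0, 97.2, 0.0], [520.0, 96.8, -0.2], [530.0, 96.7, -0.1], [540.0, 95.3, -1.2], [550.0, 96.2, 0.0], [560.0, 96.0, -0.0], [570.0, 95.8, 0.0], [580.0, 95.5, -0.0], [590.0
[... 308 characters left out ...]
), (330, np.int64(46)), (345, np.int64(68)), (360, np.int64(73)), (375, np.int64(48)), (390, np.int64(70)), (405, np.int64(67)), (420, np.int64(68)), (435, np.int64(71)), (450, np.int64(70))]
R [(120, np.int64(604)), (135, np.int64(606)), (150, np.int64(607)), (165, np.int64(609)), (180, np.int64(610)), (195, np.int64(612)), (210, np.int64(613)), (225, np.int64(615)), (240, np.int64(617)), (255, np.int64(618)), (270, np.int64(620)), (285, np.int64(622)), (300, np.int64(620)), (315, np.int64(618)), (330, np.int64(617)), (345, np.int64(615)), (360, np.int64(614)), (375, np.int64(612)), (390, np.int64(633)), (405, np.int64(634)), (420, np.int64(635)), (435, np.int64(637)), (450, np.int64(637))]
```

```bash
cat >> h.py <<'E'
from scipy.spatial.transform import Rotation as Rn
EX={"top":np.zeros(6),"side":np.zeros(6)}
import os
if os.path.exists("ex.npy"):
    _e=np.load("ex.npy");EX["top"]=_e[:6];EX["side"]=_e[6:]
def proj(n,X,k=0,k2=0,e=None):
    p=cam(n);X=np.atleast_2d(X);W=p["world_from_camera"].copy()
    e=EX[n] if e is None else e
    W[:3,3]+=e[:3];W[:3,:3]=Rn.from_rotvec(e[3:]).as_matrix()@W[:3,:3]
    c=(X-W[:3,3])@W[:3,:3]*[1,-1,-1]
    f=240/np.tan(np.radians(p["fov_y"]/2))
    return c[:,:2]/c[:,2:]*f+[p["cx"],p["cy"]]
E
cat > fit2.py <<'E'
from h import *
from scipy.optimize import least_squares
tt=crop([(147,47),(563,120),(493,540),(65,463)],4.5,(260,165))
ts=crop([(33,123),(530,33),(783,335),(185,468)],5,(255,215))
ct=crop([(208,112),(437,159),(190,207),(421,252),(172,303),(405,349),(153,397),(386,444)],7,(410,215))
cs=crop([(490,33),(625,235),(381,57),(505,260),(271,82),(386,293),(156,105),(263,323)],5.7,(325,305))
rs=crop([(63,238),(180,503),(690,375)],5.7,(325,305))
# stand: bar centres top: right(-y..),up,left,down ; ball
bt=crop([(478,303),(320,124),(133,291),(297,467),(304,296)],6,(160,205))
bs=crop([(392,210),(490,113),(280,88),(170,176),(334,150)],6,(190,140))
h=.143
def res(p,full=False):
    T=body(p[0],p[1],p[2],[(h,h,.018),(h,-h,.018),(-h,-h,.018),(-h,h,.018)])
    C=body(p[3],p[4],p[5],[(sx,sy,.098) for sx in(.057,.019,-.019,-.057) for sy in(.045,-.045)])
    R=body(p[3],p[4],p[5],[(-.083,.055,.04),(-.083,-.055,.04),(.083,-.055,.04)])
    S=body(p[6],p[7],p[8],[(0,-.075,.17),(.075,0,.17),(0,.075,.17),(-.075,0,.17),(0,0,.17)])
    Ts=T[[3,0,1,2]];e1,e2=p[9:15],p[15:21]
    a=[proj("top",T,e=e1)-tt,proj("side",Ts,e=e2)-ts,proj("top",C,e=e1)-ct,proj("side",C,e=e2)-cs,proj("side",R,e=e2)-rs,
       proj("top",S,e=e1)-bt,proj("side",S,e=e2)-bs]
    if full:
        for q in a: print(np.round(q,1).tolist())
    pr=np.r_[p[9:12]/.0015,p[12:15]/.0035,p[15:18]/.0015,p[18:21]/.0035]
    return np.r_[np.concatenate(a).ravel()/.5,pr]
q=least_squares(res,np.r_[.57,0,-.2,.486,-.33,-.24,.5,.25,-.1,np.zeros(12)],x_scale=np.r_[np.ones(9)*.1,np.ones(12)*.003])
p=q.x
print(np.round(p[:9],4),np.degrees(p[[2,5,8]]),q.cost);print(np.round(p[9:]*1000,1));res(p,True)
np.save("ex.npy",p[9:]);np.save("obj.npy",p[:9])
E
rm -f ex.npy; python3 fit2.py
```

```text
[ 0.5788  0.0038 -0.2002  0.4899 -0.3305 -0.2435  0.4969  0.3128 -0.0557] [-11.46810521 -13.95256477  -3.19098707] 32.60479349446789
[-0.1  0.1  2.8  1.5 -3.9  0.1  0.1 -0.1  1.   2.5 -1.6 -0.6]
[[-0.7, -0.8], [0.8, -0.6], [0.2, 0.9], [-1.2, 0.3]]
[[-0.5, -0.2], [0.2, -0.3], [0.6, 0.0], [-0.0, 1.0]]
[[0.5, -0.1], [0.1, 0.3], [0.4, -0.3], [-0.1, 0.5], [0.3, -0.6], [-0.4, 0.1], [0.4, -0.5], [-0.3, 0.2]]
[[-0.7, 0.3], [0.2, 0.0], [-0.5, 0.1], [0.7, 0.5], [-0.7, -0.2], [0.5, -0.2], [-0.4, 0.0], [0.4, -0.4]]
[[-0.6, -1.1], [0.2, 0.3], [0.1, -0.0]]
[[0.1, -0.1], [-0.2, 0.2], [0.2, -0.2], [-0.6, 0.5], [0.4, 0.0]]
[[0.3, -0.1], [-0.1, 0.5], [-0.0, 0.1], [0.2, 0.2], [0.0, -0.7]]
```

```bash
python3 - <<'E'
import cv2
s=cv2.imread("pics/side0.png");t=cv2.imread("pics/top0.png")
a=cv2.resize(s[40:160,60:180],None,fx=4,fy=4,interpolation=cv2.INTER_CUBIC)
b=cv2.resize(t[320:440,10:90+40],None,fx=2.6,fy=4,interpolation=cv2.INTER_CUBIC)
b=cv2.resize(t[320:440,10:90],None,fx=4,fy=4,interpolation=cv2.INTER_CUBIC)
b=cv2.resize(t[320:420,10:120],None,fx=2.9,fy=2.9,interpolation=cv2.INTER_CUBIC)
c=cv2.copyMakeBorder(b,0,a.shape[0]-b.shape[0],0,0,cv2.BORDER_CONSTANT)
cv2.imwrite("pics/grip0.png",cv2.hconcat([a,c]))
E
```

```text
(no output)
```

View pics/grip0.png

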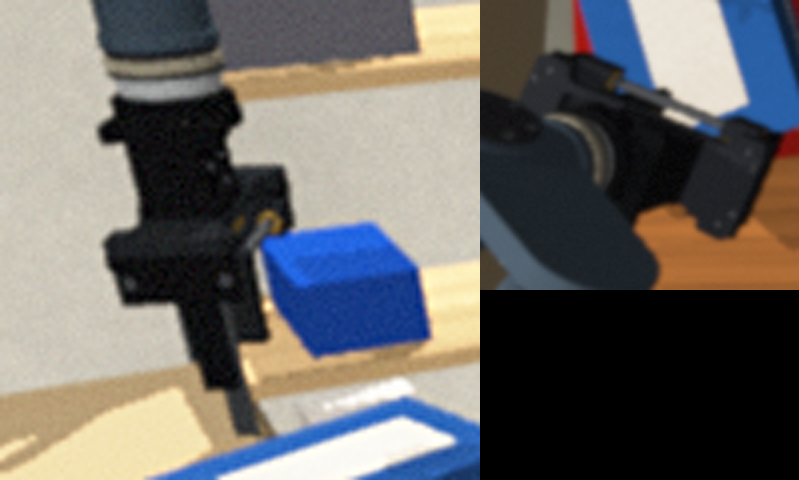

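```bash
python3 -m creep '[[[6,-12.5,2.6],[0,0,-40],100],[[6,-12.5,2.6],[0,0,-40],190],[[6,-12.5,2.6],[0,0,-40],190],[[6,-12.5,2.6],[0,0,-40],190],[[6,-12.5,2.6],[0,0,-40],190],[[6,-12.5,2.6],[0,0,-40],190],[[6,-12.5,2.6],[0,0,-40],190],[[6,-12.5,2.6],[0,0,-40],190],[[6,-12.5,2.6],[0,0,-40],190],[[8.5,-30.4,0],[0,0,-82],190],[[8.5,-30.4,0],[0,0,-82],190],[[8.5,-30.4,0],[0,0,-82],190],[[8.5,-30.4,0],[0,0,-82],190],[[8.5,-30.4,0],[0,0,-82],190],[[8.5,-30.4,0],[0,0,-82],190],[[8.5,-30.4,0],[0,0,-82],190],[[8.5,-30.4,0],[0,0,-82],190],[[8.5,-30.4,0],[0,0,-82],190],[[8.5,-30.4,0],[0,0,-82],190],[[8.5,-30.4,0],[0,0,-82],190]]' 40; python3 -m creep '[[[0,0,0],[0,0,0],190],[[0,0,0],[0,0,0],190],[[0,0,0],[0,0,0],190]]'
cat > look.py <<'E'
import sys,cv2
from bench import imaging,r
tag=sys.argv[1]; 
# args: cam x0 y0 x1 y1 scale
a=sys.argv[2:]
for i in range(0,len(a),6):
    n=a[i];x0,y0,x1,y1=map(int,a[i+1:i+5]);s=float(a[i+5])
    im=imaging.grab_frame(n)[:,:,::-1]
    cv2.imwrite(f"pics/{tag}_{n}_full.png",im)
    cv2.imwrite(f"pics/{tag}_{n}.png",cv2.resize(im[y0:y1,x0:x1],None,fx=s,fy=s,interpolation=cv2.INTER_CUBIC))
q=r.sense();print(q["time_s"],q["ee_pos"].round(4),q["finger_gap"].round(3),q["ft_force"].round(1),q["qpos"].round(1))
E
python3 look.py a1 top 390 200 510 300 6 side 310 260 470 410 4
```

```text
time_s: 2.1
ee_pos: [0.4892, -0.3348, 0.2217]
tcp_rot: [[0.243, 0.97, -0.001], [0.97, -0.243, 0.001], [0.001, -0.001, -1.0]]
ft_force: [0.7, -0.4, 0.4]
finger_gap: 0.253
time_s: 2.4
ee_pos: [0.489, -0.3313, 0.2221]
tcp_rot: [[0.242, 0.97, -0.001], [0.97, -0.242, 0.002], [0.001, -0.002, -1.0]]
ft_force: [-0.4, 0.0, -0.2]
finger_gap: 0.257Traceback (most recent call last):
  File "look.py", line 11, in <module>
    q=r.sense();print(q["time_s"],q["ee_pos"].round(4),q["finger_gap"].round(3),q["ft_force"].round(1),q["qpos"].round(1))
                                                       ^^^^^^^^^^^^^^^^^^^^^
AttributeError: 'float' object has no attribute 'round'
```

```bash
sed -i 's/q\["finger_gap"\].round(3)/round(q["finger_gap"],3)/' look.py
```

```text
(no output)
```

View pics/a1_top.png

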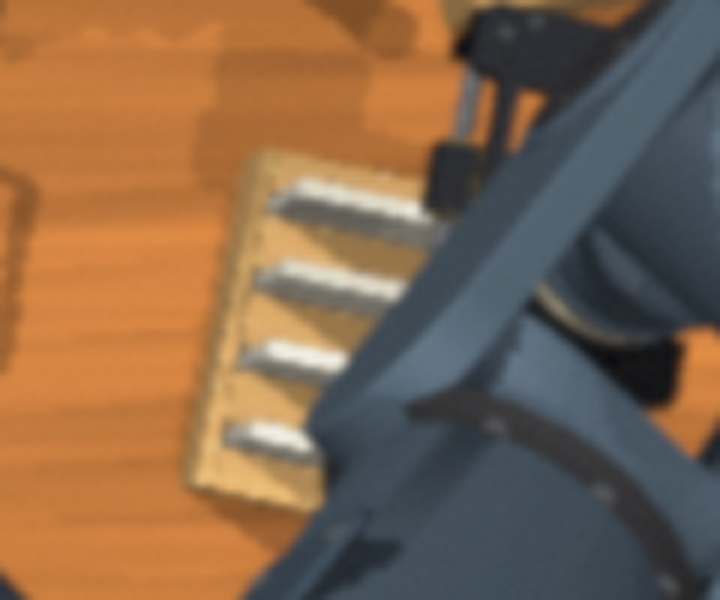

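View pics/a1_side.png

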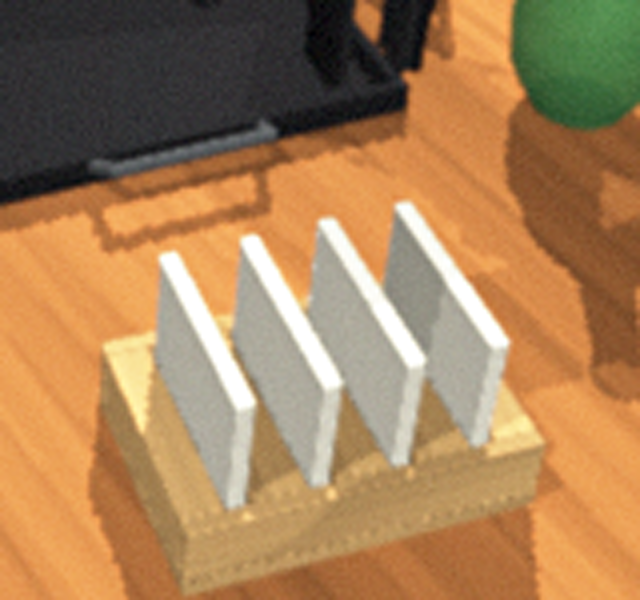

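```bash
python3 - <<'E'
import cv2
s=cv2.imread("pics/a1_side_full.png")
cv2.imwrite("pics/a1z.png",cv2.resize(s[160:360,330:480],None,fx=3,fy=3,interpolation=cv2.INTER_CUBIC))
from h import *
print(proj("side",[[.489,-.3313,.2221]]),proj("side",[[.489,-.3313,.2221]],e=np.zeros(6)))
E
```

```text
[[399.3234045  277.58453301]] [[399.68360871 275.79800916]]
```

View pics/a1z.png

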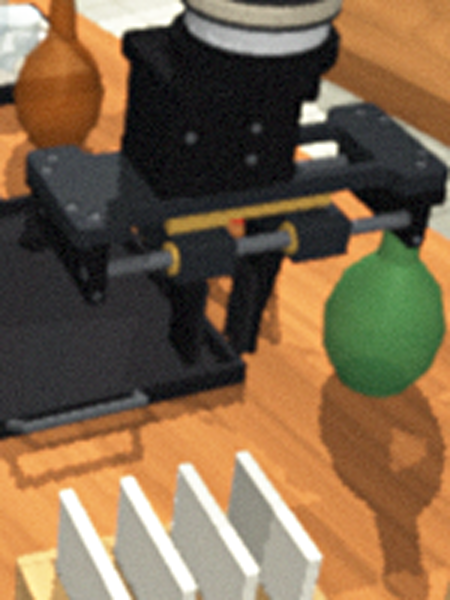

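```bash
python3 -m creep '[[[1.87,-0.43,-3.5],[0,0,0],190],[[1.87,-0.43,-3.5],[0,0,0],190],[[1.87,-0.43,-3.5],[0,0,0],190],[[1.87,-0.43,-3.5],[0,0,0],190],[[1.87,-0.43,-3.5],[0,0,0],190],[[1.87,-0.43,-3.5],[0,0,0],190]]'; python3 look.py a2 side 340 250 470 390 4.2
```

```text
time_s: 3.1
ee_pos: [0.5461, -0.3456, 0.1196]
tcp_rot: [[0.242, 0.97, 0.002], [0.97, -0.242, -0.002], [-0.001, 0.002, -1.0]]
ft_force: [-0.3, -0.2, 0.2]
finger_gap: 0.256
3.15 [ 0.546  -0.3459  0.1198] 0.256 [ 0.  -0.4  0.2] [-42.2  38.7  84.   -0.   57.1 -28.2]
```

View pics/a2_side.png

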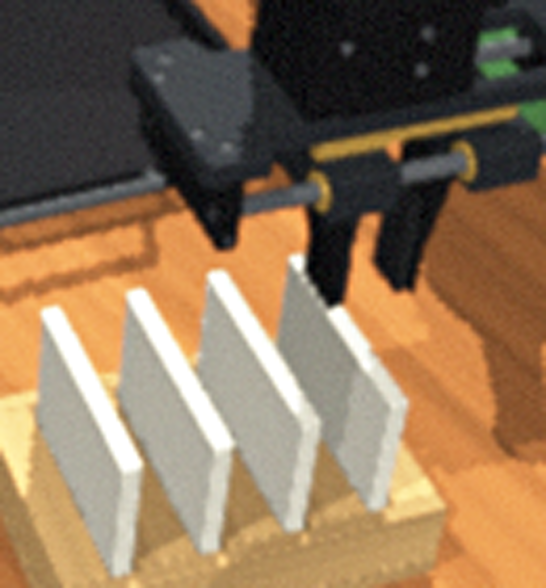

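```bash
python3 - <<'E'
from h import *
for e in(None,np.zeros(6)):
  print(proj("side",[[.546,-.3458,.1197],[.546,-.3458,.098]],e=e))
  T=np.array([.546,-.3458,.1197]);y=np.array([.97,-.242,0]);x=np.array([.242,.97,0])
  print(((proj("side",[T+s*y*(.011)+sx*x*.0095 for s in(-1,1) for sx in(1,-1)],e=e)-[340,250])*4.2).round())
E
```

```text
[[424.26150992 318.64903309]
 [422.57514485 327.81300468]]
[[319. 278.]
 [341. 309.]
 [367. 268.]
 [389. 299.]]
[[424.58747558 316.92128874]
 [422.88915002 326.08915729]]
[[320. 271.]
 [342. 302.]
 [368. 261.]
 [391. 291.]]
```

```bash
python3 -m creep '[[[0,0,-0.9],[0,0,0],190],[[0,0,-1.9],[0,0,0],190],[[0,0,-1.9],[0,0,0],190],[[0,0,-1.9],[0,0,0],190],[[0,0,-1.9],[0,0,0],255],[[0,0,-1.9],[0,0,0],255],[[0,0,-1.9],[0,0,0],255],[[0,0,-1.9],[0,0,0],255]]' 40;  python3 look.py a3 side 340 250 470 390 4.2
```

```text
time_s: 3.95
ee_pos: [0.545, -0.3458, 0.0621]
tcp_rot: [[0.242, 0.97, -0.001], [0.97, -0.242, -0.001], [-0.001, -0.001, -1.0]]
ft_force: [-2.5, 0.0, 6.5]
finger_gap: 0.089
4.0 [ 0.5449 -0.3458  0.0621] 0.093 [-3.2  0.6  6.1] [-42.3  43.3  85.7  -0.1  51.1 -28.2]
```

View pics/a3_side.png

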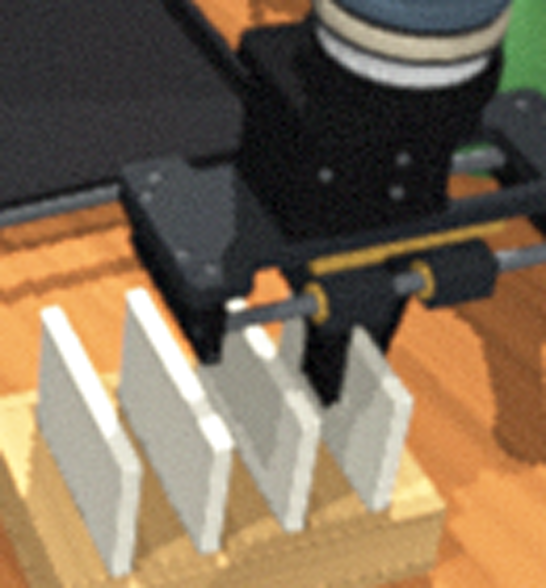

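```bash
cat >> h.py <<'E'
OB=np.load("obj.npy") if os.path.exists("obj.npy") else None
def t2w(u,v):
    a=OB[2];c,s=np.cos(a),np.sin(a);return np.array([OB[0]+c*u-s*v,OB[1]+s*u+c*v])
def w2t(x,y):
    a=OB[2];c,s=np.cos(a),np.sin(a);dx,dy=x-OB[0],y-OB[1];return np.array([c*dx+s*dy,-s*dx+c*dy])
def goto(x,y,z,yaw,tilt=0,tdir=0):
    """tool y at yaw (deg); tilt: fingers lean toward world dir tdir (deg). prints shift/turn"""
    from bench import r
    q=r.sense();R0=np.array(q["tcp_rot"])
    yv=np.array([np.cos(np.radians(yaw)),np.sin(np.radians(yaw)),0]);zv=np.array([0,0,-1.])
    Rt=np.c_[np.cross(yv,zv),yv,zv]
    ax=np.array([np.sin(np.radians(tdir)),-np.cos(np.radians(tdir)),0])
    Rt=Rn.from_rotvec(ax*np.radians(tilt)).as_matrix()@Rt
    rv=Rn.from_matrix(Rt@R0.T).as_rotvec(degrees=True)
    print("shift",np.round((np.array([x,y,z])-q["ee_pos"])/.03,2),"turn",rv.round(1),"gap",round(q["finger_gap"],3),"t",round(q["time_s"],2))
E
python3 -m creep '[[[0,0,1],[0,0,0],255],[[0,0,2.2],[0,0,0],255],[[0,0,3.3],[0,0,0],255],[[0,0,3.7],[0,0,0],255]]' ; python3 - <<'E'
from h import *
p=t2w(.068,-.066);print(p)
goto(p[0],p[1],.18,-11.5)
goto(p[0],p[1],.18,-11.5,50,-11.5)
E
```

```text
time_s: 4.4
ee_pos: [0.5475, -0.347, 0.1756]
tcp_rot: [[0.243, 0.97, 0.006], [0.97, -0.243, -0.005], [-0.003, 0.007, -1.0]]
ft_force: [0.8, -0.2, -1.2]
finger_gap: 0.09
[ 0.6323066 -0.0743891]
shift [2.83 9.09 0.15] turn [0.3 0.3 2.5] gap 0.09 t 4.4
shift [2.83 9.09 0.15] turn [-10.8 -48.4   2.5] gap 0.09 t 4.4
```

```bash
python3 - <<'E'
from h import *
for n,uv,z in(("olive",(400,157),.06),("amber",(252,161),.06),("red r",(270,320),.07),("red f",(317,138),.07),("remote",(340,312),.01)):
    print(n,back("top",uv,z).round(3),)
E
```

```text
olive [ 0.78  -0.205]
amber [0.778 0.227]
red r [0.32  0.173]
red f [0.84  0.035]
remote [ 0.336 -0.021]
```

```bash
python3 -m creep '[[[1,4,0.4],[0,0,0],255],[[2,7,0.7],[0,0,2.5],255],[[2.8,9.1,1.2],[0,0,2.5],255],[[2.8,9.1,1.2],[0,0,2.5],255],[[2.8,9.1,1.2],[-4.3,-19,2.5],255],[[2.8,9.1,1.2],[-4.3,-19,2.5],255],[[2.8,9.1,1.2],[-4.3,-19,2.5],255],[[2.8,9.1,1.2],[-4.3,-19,2.5],255],[[2.8,9.1,1.2],[-4.3,-19,2.5],255],[[2.8,9.1,1.2],[-4.3,-19,2.5],255]]';  python3 -c "
from bench import r;print(r.sense()['qpos'].round(1))"
```

```text
time_s: 5.4
ee_pos: [0.6306, -0.0739, 0.2075]
tcp_rot: [[0.201, 0.923, 0.327], [0.98, -0.19, -0.067], [-0.0, 0.334, -0.943]]
ft_force: [-0.9, -0.4, -1.5]
finger_gap: 0.089
[-17.8  25.7  97.2   3.3  37.7  -8.5]
```

```bash
cat > kin.py <<'E'
import numpy as np
from scipy.optimize import least_squares
# q2,q3,q5,R,z
D=[(30.28,82.156,67.69,np.hypot(.23419,.57868),.2216),(38.7,84.0,57.1,np.hypot(.546,.3459),.1198),(43.3,85.7,51.1,np.hypot(.5449,.3458),.0621)]
def f(p,q2,q3,q5):
    o,a,b,e,h,L=p
    t=np.radians(q2);s=np.radians(q2+q3);w=np.radians(q2+q3+q5)
    # e: elbow offset perpendicular to forearm
    return o+a*np.sin(t)+b*np.sin(s)+e*np.cos(s)*0+L*np.sin(w), h+a*np.cos(t)+b*np.cos(s)+L*np.cos(w)
print([ (f([0,.4,.4,0,.4,.3],*d[:3])) for d in D])
from bench import r
q=np.radians(r.sense()["qpos"]);T=np.array([.6306,-.0739,.2075])
z=np.array([.327,-.067,-.943])
# wrist lies at T - L z ; must be in arm plane through base axis at q1: solve L
n=np.array([-np.sin(q[0]),np.cos(q[0]),0])
print("L",(n@T)/(n@z))
E
python3 kin.py
```

```text
[(np.float64(0.5707533175674993), np.float64(0.2927688857632272)), (np.float64(0.5877485707369717), np.float64(0.19607786244693276)), (np.float64(0.5846621272439695), np.float64(0.139381403568963))]
L 3.3942275052560498
```

```bash
cat > kin.py <<'E'
import numpy as np
from scipy.optimize import least_squares
D=np.array([(30.28,82.156,67.69,np.hypot(.23419,.57868),.2216),(38.7,84.0,57.1,np.hypot(.546,.3459),.1198),(43.3,85.7,51.1,np.hypot(.5449,.3458),.0621)])
D[:,3]=np.sqrt(D[:,3]**2-.111**2)
q1=np.radians(-17.8);D=np.r_[D,[(25.7,97.2,37.7,.6306*np.cos(q1)-.0739*np.sin(q1),.2075)]]
def f(p,q2,q3,q5):
    a,b,h,L,o=p
    t=np.radians(q2);s=np.radians(q2+q3);w=np.radians(q2+q3+q5)
    return np.array([o+a*np.sin(t)+b*np.sin(s)+L*np.sin(w), h+a*np.cos(t)+b*np.cos(s)+L*np.cos(w)])
res=lambda p:np.r_[np.concatenate([f(p,*d[:3])-d[3:] for d in D]),1e-3*(p-np.array([.4,.4,.3,.3,0]))]
s=least_squares(res,[.4,.4,.3,.3,0]);p=s.x
print(p.round(3),np.abs(res(p)).max())
def ik(Rp,z,th):  # th=forward tilt deg
    w=np.radians(180-th)
    g=least_squares(lambda q:f(p,q[0],q[1],180-th-q[0]-q[1])-[Rp,z],[30,100]).x
    return g.round(1),round(180-th-g.sum(),1)
for Rp in(.45,.5,.55,.6,.65):
  for th in(-50,-40,30,40,50):
    print(Rp,th,*ik(Rp,.05,th))
E
python3 kin.py
```

```text
[ 0.499  0.391  0.202  0.256 -0.005] 0.0101978361896847
0.45 -50 [52.  86.8] 91.2
0.45 -40 [46.9 92.4] 80.7
0.45 30 [ 26.4 138. ] -14.4
0.45 40 [ 29.7 143.9] -33.6
0.45 50 [ 36.2 149. ] -55.2
0.5 -50 [56.1 76.7] 97.2
0.5 -40 [50.9 82.9] 86.2
0.5 30 [ 28.9 130.7] -9.6
0.5 40 [ 31.2 136.7] -27.8
0.5 50 [ 36.  141.7] -47.6
0.55 -50 [60.8 65.4] 103.8
0.55 -40 [55.3 72.4] 92.2
0.55 30 [ 31.7 123.3] -5.0
0.55 40 [ 33.2 129.3] -22.5
0.55 50 [ 36.8 134.3] -41.1
0.6 -50 [66.4 52.1] 111.5
0.6 -40 [60.5 60.5] 99.0
0.6 30 [ 34.7 115.7] -0.4
0.6 40 [ 35.6 121.8] -17.4
0.6 50 [ 38.4 126.9] -35.3
0.65 -50 [74.1 34.3] 121.6
0.65 -40 [66.9 45.9] 107.2
0.65 30 [ 38.  107.8] 4.3
0.65 40 [ 38.4 114.1] -12.4
0.65 50 [ 40.4 119.3] -29.7
```

```bash
cat > ik.py <<'E'
import numpy as np
from scipy.optimize import least_squares
from scipy.spatial.transform import Rotation as Rn
a,b,h,L,o=[0.499,0.391,0.202,0.256,-0.005]
P0=np.array([a,b,h,L,o,.111,0.0,0.0])
def Rz(t):return Rn.from_euler('z',t,degrees=True).as_matrix()
def Ry(t):return Rn.from_euler('y',t,degrees=True).as_matrix()
def fk(q,p=P0,s4=1):
    a,b,h,L,o,d,e1,e2=p
    R1=Rz(q[0]);R2=R1@Ry(q[1]);R3=R2@Ry(q[2]);R5=R3@Rz(s4*q[3])@Ry(q[4]);R=R5@Rz(q[5]+90)
    x=R1@[o,d,h]+R2@[0,0,a]+R3@[e1,e2,b]+R[:,2]*L
    return x,R
DATA=[([57.7243,30.2799,82.1565,0,67.6886,-10.2273],[.23419,.57868,.22156]),([-42.2,38.7,84,0,57.1,-28.2],[.546,-.3459,.1198]),([-42.3,43.3,85.7,-.1,51.1,-28.2],[.5449,-.3458,.0621]),([-17.8,25.7,97.2,3.3,37.7,-8.5],[.6306,-.0739,.2075])]
if __name__=="__main__":
    for s4 in(1,-1):
        R=fk(DATA[3][0],s4=s4)[1];print(R.round(3).tolist())
    r=lambda p:np.r_[np.concatenate([fk(q,p)[0]-x for q,x in DATA]),2e-3*(p-P0)]
    s=least_squares(r,P0);print(s.x.round(4),np.abs(s.fun).max());
E
python3 ik.py
```

```text
[[0.201, 0.923, 0.328], [0.98, -0.189, -0.068], [-0.001, 0.335, -0.942]]
[[0.138, 0.942, 0.306], [0.986, -0.1, -0.135], [-0.097, 0.32, -0.942]]
[5.875e-01 3.896e-01 2.708e-01 3.031e-01 2.000e-03 1.111e-01 1.135e-01
 1.000e-04] 0.0005657210723717943
```

```bash
cat > ikt.py <<'E'
from ik import *
from h import t2w
p=least_squares(lambda p:np.r_[np.concatenate([fk(q,p)[0]-x for q,x in DATA]),2e-3*(p-P0)],P0).x
lo=np.array([-176.69,-43.24,12.49,-82,0,-163.58]);hi=np.array([176.69,126.21,139.97,262,151.66,163.58])
def tgt(yaw,tilt,tdir):
    yv=np.array([np.cos(np.radians(yaw)),np.sin(np.radians(yaw)),0]);zv=np.array([0,0,-1.])
    Rt=np.c_[np.cross(yv,zv),yv,zv];ax=np.array([np.sin(np.radians(tdir)),-np.cos(np.radians(tdir)),0])
    return Rn.from_rotvec(ax*np.radians(tilt)).as_matrix()@Rt
def ik(x,R,g):
    f=lambda q:np.r_[(fk(q,p)[0]-x)*5,(fk(q,p)[1]-R).ravel()]
    s=least_squares(f,np.clip(g,lo+1,hi-1),bounds=(lo,hi),x_scale=30);return s.x,np.abs(s.fun).max()
if __name__=="__main__":
  for yaw in(78.5,-101.5):
   for tdir in(78.5,-101.5):
    for (u,v) in((.08,.09),(-.08,.09),(.08,-.03),(-.08,-.03)):
      x=np.r_[t2w(u,v),.05];g=np.array([-10,35,100,0,45,(-85 if yaw>0 else 90)],float)
      for t in range(0,50,5):
        g,e=ik(x,tgt(yaw,t,tdir),g)
      print(yaw,tdir,u,v,g.round(0),round(e,4))
E
python3 ikt.py
```

```text
78.5 78.5 0.08 0.09 [ -22.   52.   87.   51.   63. -134.] 0.0
78.5 78.5 -0.08 0.09 [ -25.   47.  111.   59.   54. -153.] 0.0
78.5 78.5 0.08 -0.03 [ -32.   53.   85.   45.   69. -137.] 0.0
78.5 78.5 -0.08 -0.03 [ -39.   48.  109.   47.   59. -155.] 0.0
78.5 -101.5 0.08 0.09 [ 13.  59.  65. -40.  82. -50.] 0.0
78.5 -101.5 -0.08 0.09 [ 20.  52.  87. -39.  73. -36.] 0.0
78.5 -101.5 0.08 -0.03 [  5.  55.  76. -46.  72. -50.] 0.0
78.5 -101.5 -0.08 -0.03 [  9.  49.  98. -48.  63. -35.] 0.0
-101.5 78.5 0.08 0.09 [-22.  52.  87.  51.  63.  46.] 0.0
-101.5 78.5 -0.08 0.09 [-25.  47. 111.  59.  54.  27.] 0.0
-101.5 78.5 0.08 -0.03 [-32.  53.  85.  45.  69.  43.] 0.0
-101.5 78.5 -0.08 -0.03 [-39.  48. 109.  47.  59.  25.] 0.0
-101.5 -101.5 0.08 0.09 [ 13.  59.  65. -40.  82. 130.] 0.0
-101.5 -101.5 -0.08 0.09 [ 20.  52.  87. -39.  73. 144.] 0.0
-101.5 -101.5 0.08 -0.03 [  5.  55.  76. -46.  72. 130.] 0.0
-101.5 -101.5 -0.08 -0.03 [  9.  49.  98. -48.  63. 145.] 0.0
```

```bash
python3 - <<'E'
from h import *
p=t2w(.08,.0844);print(p)
goto(p[0],p[1],.12,-101.5,0,78.5)
goto(p[0],p[1],.12,-101.5,45,78.5)
E
```

```text
[0.67396991 0.07062237]
shift [ 1.45  4.82 -2.92] turn [ 18.   11.9 -89. ] gap 0.089 t 5.4
shift [ 1.45  4.82 -2.92] turn [ 59.2  39.1 -79.4] gap 0.089 t 5.4
```

```bash
python3 -m creep '[[[1,2,0],[18,11.9,-89],255],[[1.45,4.8,-0.5],[18,11.9,-89],255],[[1.45,4.8,-0.5],[18,11.9,-89],255],[[1.45,4.8,-0.5],[18,11.9,-89],255],[[1.45,4.8,-0.5],[18,11.9,-89],255],[[1.45,4.8,-0.5],[18,11.9,-89],255],[[1.45,4.8,-0.5],[18,11.9,-89],255],[[1.45,4.8,-0.5],[18,11.9,-89],255],[[1.45,4.8,-0.5],[18,11.9,-89],255],[[1.45,4.8,-0.5],[18,11.9,-89],255],[[1.45,4.8,-0.5],[18,11.9,-89],255],[[1.45,4.8,-0.5],[18,11.9,-89],255],[[1.45,4.8,-0.5],[18,11.9,-89],255]]'; python3 - <<'E'
from h import *
p=t2w(.08,.0844)
goto(p[0],p[1],.09,-101.5,45,78.5)
E
```

```text
time_s: 6.7
ee_pos: [0.6747, 0.0694, 0.192]
tcp_rot: [[0.98, -0.201, 0.001], [-0.201, -0.98, -0.001], [0.001, 0.001, -1.0]]
ft_force: [0.0, -0.6, -1.4]
finger_gap: 0.093
shift [-0.02  0.04 -3.4 ] turn [44.1 -9.   0.1] gap 0.093 t 6.7
```

```bash
python3 -m creep '[[[0,0,-1.5],[44.1,-9,0],255],[[0,0,-3],[44.1,-9,0],255],[[0,0,-3.4],[44.1,-9,0],255],[[0,0,-3.4],[44.1,-9,0],255],[[0,0,-3.4],[44.1,-9,0],255],[[0,0,-3.4],[44.1,-9,0],255],[[0,0,-3.4],[44.1,-9,0],255]]'; python3 look.py b1 side 230 110 430 310 3 top 250 120 410 300 3.3;python3 - <<'E'
from h import *
p=t2w(.08,.0844)
goto(p[0],p[1],.0492,-101.5,45,78.5)
E
```

```text
time_s: 7.4
ee_pos: [0.6732, 0.0694, 0.0889]
tcp_rot: [[0.98, -0.143, 0.142], [-0.201, -0.694, 0.691], [-0.001, -0.705, -0.709]]
ft_force: [0.8, 0.4, -1.3]
finger_gap: 0.084
7.5 [0.6736 0.0717 0.0909] 0.089 [-0.5 -0.6 -1.8] [-22.4  48.4  86.6  49.3  66.   49.4]
shift [ 0.01 -0.03 -1.39] turn [ 0.2  0.1 -0.1] gap 0.089 t 7.5
```

View pics/b1_side.png

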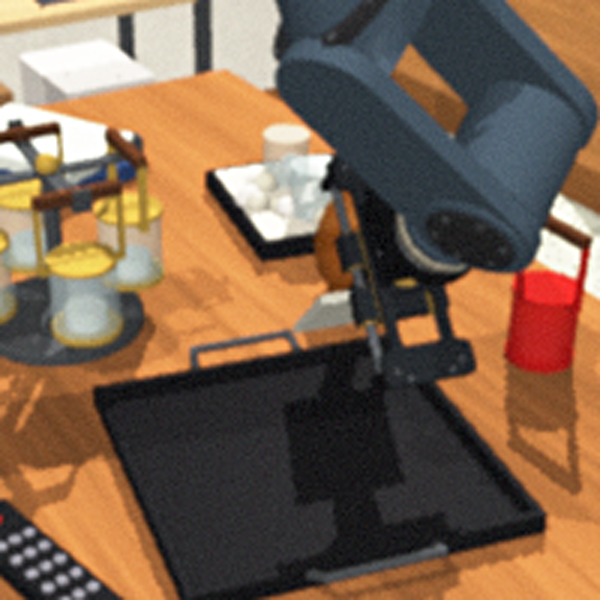

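View pics/b1_top.png

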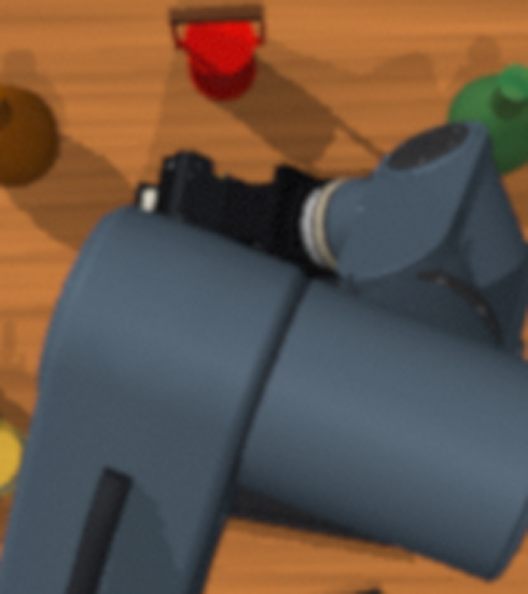

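```bash
python3 -m creep '[[[0,0,-0.7],[0,0,0],255],[[0,0,-1.2],[0,0,0],255],[[0,0,-1.2],[0,0,0],255],[[0,0,-1.28],[0,0,0],255],[[0,0,-1.28],[0,0,0],255]]'; python3 -m creep '[[[0,0,-0.08],[0,0,0],255],[[0,0,-0.08],[0,0,0],255]]'
```

```text
time_s: 8.0
ee_pos: [0.6734, 0.0719, 0.0526]
tcp_rot: [[0.98, -0.139, 0.142], [-0.199, -0.694, 0.692], [0.002, -0.707, -0.708]]
ft_force: [-0.9, -0.4, -1.3]
finger_gap: 0.09
time_s: 8.2
ee_pos: [0.6733, 0.0713, 0.05]
tcp_rot: [[0.98, -0.14, 0.142], [-0.199, -0.694, 0.692], [0.002, -0.707, -0.708]]
ft_force: [0.3, 0.2, -2.0]
finger_gap: 0.087
```

```bash
python3 -m creep '[[[0,0,-0.06],[0,0,0],255],[[0,0,-0.06],[0,0,0],255]]'; python3 -m creep '[[[0,0,-0.06],[0,0,0],255],[[0,0,-0.06],[0,0,0],255]]';python3 look.py b2 side 280 170 400 290 5
```

```text
time_s: 8.4
ee_pos: [0.6735, 0.0712, 0.0488]
tcp_rot: [[0.98, -0.14, 0.143], [-0.2, -0.693, 0.693], [0.002, -0.708, -0.707]]
ft_force: [-0.3, -1.3, 2.1]
finger_gap: 0.091
time_s: 8.6
ee_pos: [0.6736, 0.0711, 0.0484]
tcp_rot: [[0.98, -0.139, 0.143], [-0.2, -0.691, 0.695], [0.002, -0.709, -0.705]]
ft_force: [-3.0, -4.4, 8.1]
finger_gap: 0.091
8.65 [0.6736 0.0711 0.0484] 0.087 [-3.1 -4.6  8.8] [-22.5  52.2  86.7  51.   63.6  45.8]
```

View pics/b2_side.png

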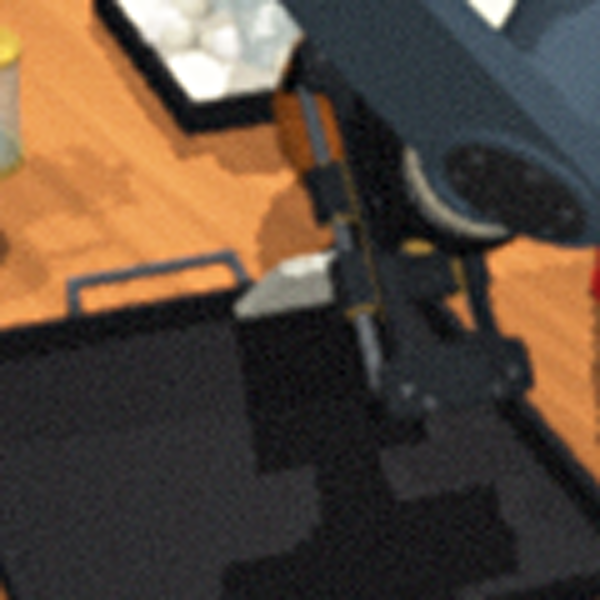

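```bash
python3 -m creep '[[[0,0,0.03],[0,0,0],220],[[0,0,0.05],[0,0,0],200],[[0,0,0.08],[0,0,0],180],[[0,0,0.11],[0,0,0],160],[[0,0,0.14],[0,0,0],140],[[0,0,0.17],[0,0,0],120],[[0,0,0.2],[0,0,0],100],[[0,0,0.2],[0,0,0],80],[[0,0,0.2],[0,0,0],60]]';python3 look.py b3 side 280 170 400 290 5
```

```text
time_s: 9.55
ee_pos: [0.6731, 0.0714, 0.0521]
tcp_rot: [[0.98, -0.14, 0.142], [-0.199, -0.693, 0.692], [0.001, -0.707, -0.707]]
ft_force: [-0.6, 0.1, 0.2]
finger_gap: 0.693
9.6 [0.6731 0.0714 0.0521] 0.719 [ 0.2 -0.4 -1.2] [-22.4  51.8  86.8  50.7  63.7  46.3]
```

View pics/b3_side.png

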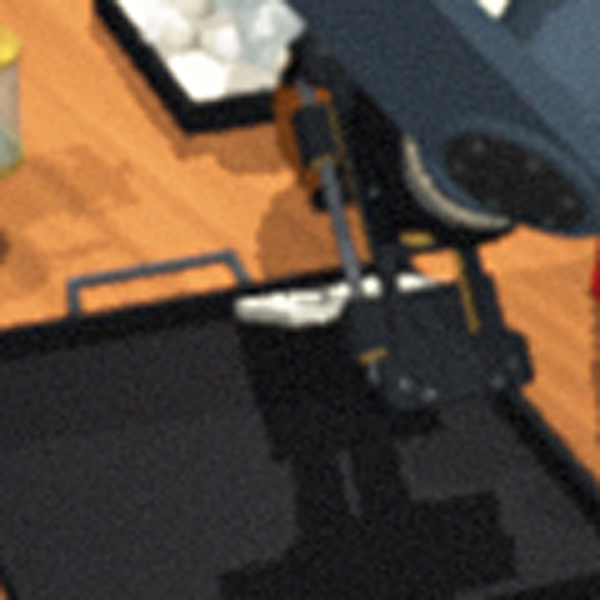

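```bash
python3 -m creep '[[[-0.02,-0.1,0],[-3,0.6,0],30],[[-0.04,-0.2,-0.1],[-6,1.2,0],0],[[-0.058,-0.29,-0.22],[-9.8,2,0],0],[[-0.08,-0.4,-0.32],[-13,2.6,0],0],[[-0.1,-0.5,-0.42],[-16,3.2,0],0],[[-0.13,-0.65,-0.52],[-19.6,4,0],0],[[-0.16,-0.8,-0.52],[-19.6,4,0],0],[[-0.2,-0.98,-0.52],[-19.6,4,0],0],[[-0.22,-1.1,-0.52],[-19.6,4,0],0]]';python3 look.py b4 side 280 170 400 290 5
```

```text
time_s: 10.5
ee_pos: [0.6664, 0.0375, 0.0364]
tcp_rot: [[0.98, -0.181, 0.085], [-0.2, -0.888, 0.414], [0.001, -0.423, -0.906]]
ft_force: [-0.7, -0.1, -0.3]
finger_gap: 1.002
10.55 [0.6665 0.0367 0.0363] 1.001 [-0.3 -0.4  0.1] [-17.9  47.9  86.4  31.7  53.1  62.8]
```

View pics/b4_side.png

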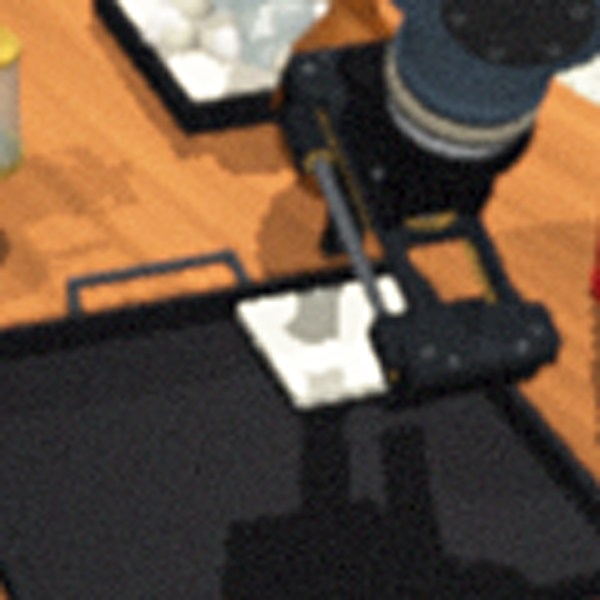

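```bash
python3 -m creep '[[[-0.1,-0.4,1],[0,0,0],0],[[-0.1,-0.6,2.6],[0,0,0],0],[[-0.2,-1,4.2],[0,0,0],60]]'; python3 - <<'E'
from h import *
goto(.508,-.3366,.20,-14)
goto(.508,-.3366,.115,-14)
E
```

```text
time_s: 10.85
ee_pos: [0.6598, 0.008, 0.1627]
tcp_rot: [[0.98, -0.182, 0.083], [-0.2, -0.887, 0.415], [-0.002, -0.423, -0.906]]
ft_force: [0.6, -0.1, 0.7]
finger_gap: 0.962
shift [ -5.06 -11.49   1.24] turn [-23.3 -14.9  86. ] gap 0.962 t 10.85
shift [ -5.06 -11.49  -1.59] turn [-23.3 -14.9  86. ] gap 0.962 t 10.85
```

```bash
python3 -m creep '[[[-5.06,-11.5,1.24],[-23.3,-14.9,86],190],[[-5.06,-11.5,1.24],[-23.3,-14.9,86],190],[[-5.06,-11.5,1.24],[-23.3,-14.9,86],190],[[-5.06,-11.5,1.24],[-23.3,-14.9,86],190],[[-5.06,-11.5,1.24],[-23.3,-14.9,86],190],[[-5.06,-11.5,1.24],[-23.3,-14.9,86],190],[[-5.06,-11.5,1.24],[-23.3,-14.9,86],190],[[-5.06,-11.5,1.24],[-23.3,-14.9,86],190],[[-5.06,-11.5,1.24],[-23.3,-14.9,86],190],[[-5.06,-11.5,0],[-23.3,-14.9,86],190],[[-5.06,-11.5,-1.5],[-23.3,-14.9,86],190],[[-5.06,-11.5,-1.5],[-23.3,-14.9,86],190],[[-5.06,-11.5,-1.5],[-23.3,-14.9,86],190]]'; python3 look.py c1 side 340 250 470 390 4.2; python3 - <<'E'
from h import *
goto(.508,-.3366,.062,-14)
E
```

```text
time_s: 12.15
ee_pos: [0.5082, -0.3367, 0.1172]
tcp_rot: [[0.243, 0.97, 0.001], [0.97, -0.243, 0.005], [0.005, -0.0, -1.0]]
ft_force: [0.7, -0.6, 0.6]
finger_gap: 0.259
12.2 [ 0.5095 -0.3378  0.1187] 0.257 [-0.3 -1.1  0.6] [-44.1  36.6  89.4   0.3  54.  -30.3]
shift [-0.05  0.04 -1.89] turn [-0.1  0.2  0. ] gap 0.257 t 12.2
```

View pics/c1_side.png

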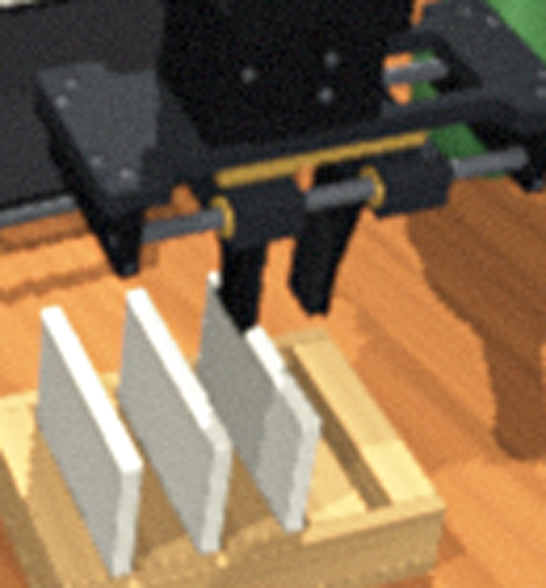

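```bash
python3 -m creep '[[[0,0,-0.9],[0,0,0],190],[[0,0,-1.89],[0,0,0],190],[[0,0,-1.89],[0,0,0],190],[[0,0,-1.89],[0,0,0],190],[[0,0,-1.89],[0,0,0],255],[[0,0,-1.89],[0,0,0],255],[[0,0,-1.89],[0,0,0],255],[[0,0,-1.89],[0,0,0],255]]' 40; python3 -m creep '[[[0,0,1],[0,0,0],255],[[0,0,2.2],[0,0,0],255],[[0,0,3.3],[0,0,0],255],[[0,0,4],[0,0,0],255],[[0,0,4],[0,0,0],255]]' ; python3 - <<'E'
from h import *
p=t2w(-.08,.0849)
goto(p[0],p[1],.19,-101.5)
E
```

```text
time_s: 13.0
ee_pos: [0.508, -0.3368, 0.0623]
tcp_rot: [[0.24, 0.971, 0.001], [0.971, -0.24, 0.002], [0.002, 0.001, -1.0]]
ft_force: [-3.5, 0.2, 6.7]
finger_gap: 0.089
time_s: 13.5
ee_pos: [0.5107, -0.3382, 0.1847]
tcp_rot: [[0.24, 0.971, 0.009], [0.971, -0.24, -0.003], [-0.001, 0.009, -1.0]]
ft_force: [0.4, -0.4, -2.2]
finger_gap: 0.085
shift [ 0.22 14.7   0.18] turn [  0.5   0.3 -87.6] gap 0.085 t 13.5
```

```bash
python3 -m creep '[[[0.22,14.7,0.2],[0.5,0.3,-87.6],255],[[0.22,14.7,0.2],[0.5,0.3,-87.6],255],[[0.22,14.7,0.2],[0.5,0.3,-87.6],255],[[0.22,14.7,0.2],[0.5,0.3,-87.6],255],[[0.22,14.7,0.2],[0.5,0.3,-87.6],255],[[0.22,14.7,0.2],[0.5,0.3,-87.6],255],[[0.22,14.7,0.2],[0.5,0.3,-87.6],255],[[0.22,14.7,0.2],[0.5,0.3,-87.6],255],[[0.22,14.7,0.2],[0.5,0.3,-87.6],255],[[0.22,14.7,0.2],[0.5,0.3,-87.6],255],[[0.22,14.7,0.2],[0.5,0.3,-87.6],255],[[0.22,14.7,0.2],[0.5,0.3,-87.6],255],[[0.22,14.7,0.2],[0.5,0.3,-87.6],255],[[0.22,14.7,0.2],[0.5,0.3,-87.6],255]]' ; python3 - <<'E'
from h import *
p=t2w(-.08,.0849)
goto(p[0],p[1],.053,-101.5,45,78.5)
E
python3 look.py c2 top 250 150 410 300 4
```

```text
time_s: 14.9
ee_pos: [0.5151, 0.1038, 0.1863]
tcp_rot: [[0.98, -0.199, 0.004], [-0.199, -0.98, 0.007], [0.002, -0.007, -1.0]]
ft_force: [-0.3, 0.6, -2.1]
finger_gap: 0.088
shift [ 0.07 -0.03 -4.44] turn [43.7 -8.8  0. ] gap 0.088 t 14.9
14.95 [0.5152 0.1038 0.1864] 0.093 [-0.5 -0.5 -1.3] [ -1.   25.3  98.7   0.5  55.7 100.2]
```

View pics/c2_top.png

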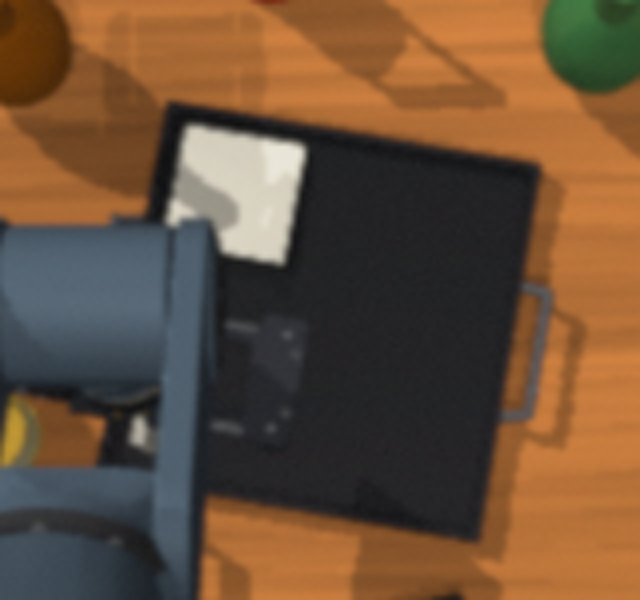

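```bash
python3 -m creep '[[[0.07,0,-1],[43.7,-8.8,0],255],[[0.07,0,-2.5],[43.7,-8.8,0],255],[[0.07,-0.03,-3.8],[43.7,-8.8,0],255],[[0.07,-0.03,-4.2],[43.7,-8.8,0],255],[[0.07,-0.03,-4.3],[43.7,-8.8,0],255],[[0.07,-0.03,-4.4],[43.7,-8.8,0],255],[[0.07,-0.03,-4.44],[43.7,-8.8,0],255]]';python3 -m creep '[[[0,0,-0.06],[0,0,0],255],[[0,0,-0.06],[0,0,0],255]]'; python3 - <<'E'
from h import *
p=t2w(-.08,.0849)
goto(p[0],p[1],.0487,-101.5,45,78.5)
E
```

```text
time_s: 15.65
ee_pos: [0.518, 0.0994, 0.0505]
tcp_rot: [[0.978, -0.149, 0.145], [-0.209, -0.692, 0.691], [-0.003, -0.707, -0.708]]
ft_force: [0.2, -0.2, -1.9]
finger_gap: 0.09
time_s: 15.85
ee_pos: [0.5176, 0.1038, 0.0524]
tcp_rot: [[0.98, -0.14, 0.142], [-0.2, -0.695, 0.691], [0.002, -0.705, -0.709]]
ft_force: [-0.1, 0.4, -1.8]
finger_gap: 0.089
shift [-0.01 -0.03 -0.12] turn [0.2 0.1 0. ] gap 0.089 t 15.85
```

```bash
python3 -m creep '[[[0,0,-0.12],[0,0,0],255],[[0,0,-0.12],[0,0,0],255],[[0,0,-0.18],[0,0,0],255],[[0,0,-0.18],[0,0,0],255]]'
```

```text
time_s: 16.25
ee_pos: [0.5179, 0.1045, 0.0485]
tcp_rot: [[0.98, -0.139, 0.144], [-0.2, -0.691, 0.695], [0.003, -0.709, -0.705]]
ft_force: [-1.0, -2.5, 6.9]
finger_gap: 0.091
```

```bash
python3 -m creep '[[[0,0,0.03],[0,0,0],220],[[0,0,0.05],[0,0,0],200],[[0,0,0.08],[0,0,0],180],[[0,0,0.11],[0,0,0],160],[[0,0,0.14],[0,0,0],140],[[0,0,0.17],[0,0,0],120],[[0,0,0.2],[0,0,0],100],[[0,0,0.2],[0,0,0],80],[[0,0,0.2],[0,0,0],60],[[-0.02,-0.1,0.2],[-3,0.6,0],30],[[-0.04,-0.2,0.1],[-6,1.2,0],0],[[-0.058,-0.29,-0.02],[-9.8,2,0],0],[[-0.08,-0.4,-0.12],[-13,2.6,0],0],[[-0.1,-0.5,-0.22],[-16,3.2,0],0],[[-0.13,-0.65,-0.32],[-19.6,4,0],0],[[-0.16,-0.8,-0.32],[-19.6,4,0],0],[[-0.2,-0.98,-0.32],[-19.6,4,0],0],[[-0.22,-1.1,-0.32],[-19.6,4,0],0]]';python3 look.py c3 side 240 190 400 310 4.5
```

```text
time_s: 18.05
ee_pos: [0.5108, 0.0697, 0.0368]
tcp_rot: [[0.979, -0.183, 0.086], [-0.202, -0.887, 0.414], [0.001, -0.423, -0.906]]
ft_force: [-0.2, -0.5, -0.4]
finger_gap: 0.999
18.1 [0.5109 0.0691 0.0366] 0.999 [-0.4 -0.7 -0.6] [-19.9  41.8 110.2  41.2  39.5  46.9]
```

View pics/c3_side.png

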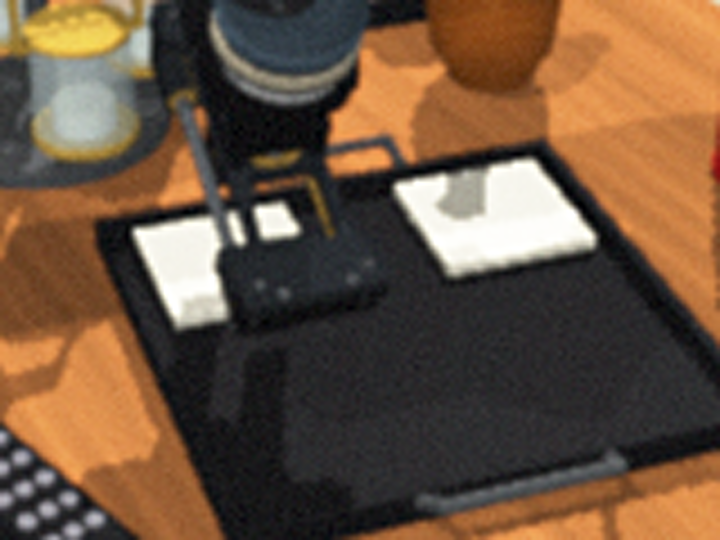

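```bash
python3 -m creep '[[[-0.1,-0.4,1],[0,0,0],0],[[-0.1,-0.6,2.6],[0,0,0],0],[[-0.2,-1,4.2],[0,0,0],60]]'; python3 - <<'E'
from h import *
goto(.4712,-.3274,.20,-14)
goto(.4712,-.3274,.115,-14)
E
```

```text
time_s: 18.4
ee_pos: [0.504, 0.04, 0.1634]
tcp_rot: [[0.979, -0.184, 0.083], [-0.202, -0.887, 0.415], [-0.002, -0.424, -0.906]]
ft_force: [1.0, 0.6, 0.2]
finger_gap: 0.964
shift [ -1.09 -12.25   1.22] turn [-23.3 -14.8  86.2] gap 0.964 t 18.4
shift [ -1.09 -12.25  -1.61] turn [-23.3 -14.8  86.2] gap 0.964 t 18.4
```

```bash
python3 -m creep '[[[-1.1,-12.25,1.2],[-23.3,-14.8,86.2],190],[[-1.1,-12.25,1.2],[-23.3,-14.8,86.2],190],[[-1.1,-12.25,1.2],[-23.3,-14.8,86.2],190],[[-1.1,-12.25,1.2],[-23.3,-14.8,86.2],190],[[-1.1,-12.25,1.2],[-23.3,-14.8,86.2],190],[[-1.1,-12.25,1.2],[-23.3,-14.8,86.2],190],[[-1.1,-12.25,1.2],[-23.3,-14.8,86.2],190],[[-1.1,-12.25,1.2],[-23.3,-14.8,86.2],190],[[-1.1,-12.25,1.2],[-23.3,-14.8,86.2],190],[[-1.1,-12.25,1.2],[-23.3,-14.8,86.2],190],[[-1.1,-12.25,0],[-23.3,-14.8,86.2],190],[[-1.1,-12.25,-1.5],[-23.3,-14.8,86.2],190],[[-1.1,-12.25,-1.5],[-23.3,-14.8,86.2],190],[[-1.1,-12.25,-1.5],[-23.3,-14.8,86.2],190]]'; python3 look.py d1 side 340 250 470 390 4.2 top 250 150 410 300 4; python3 - <<'E'
from h import *
goto(.4712,-.3274,.062,-14)
E
```

```text
time_s: 19.8
ee_pos: [0.4711, -0.327, 0.1173]
tcp_rot: [[0.24, 0.971, -0.001], [0.971, -0.24, 0.005], [0.004, -0.002, -1.0]]
ft_force: [1.0, 0.7, 0.9]
finger_gap: 0.257
19.9 [ 0.4728 -0.3284  0.1196] 0.255 [-0.4 -0.6  0.4] [-46.   34.3  94.7   0.2  50.9 -32.2]
shift [-0.05  0.03 -1.92] turn [ 0.   0.2 -0.1] gap 0.255 t 19.9
```

View pics/d1_side.png

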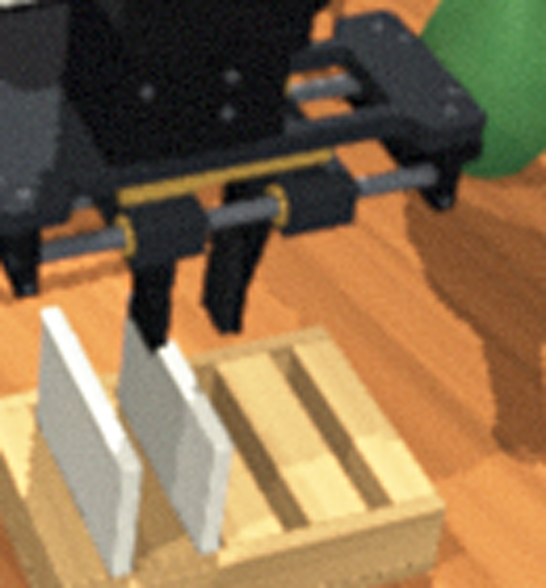

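View pics/d1_top.png

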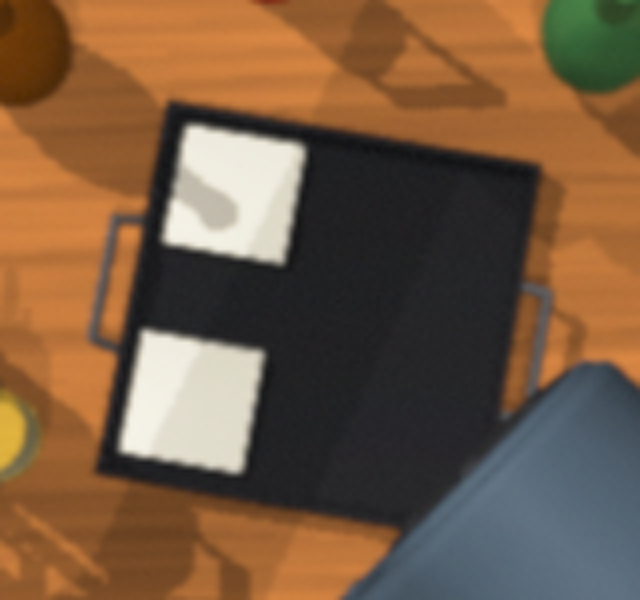

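```bash
python3 -m creep '[[[0,0,-0.9],[0,0,0],190],[[-0.02,0.01,-1.92],[0,0,0],190],[[-0.02,0.01,-1.92],[0,0,0],190],[[-0.02,0.01,-1.92],[0,0,0],190],[[-0.02,0.01,-1.92],[0,0,0],255],[[-0.02,0.01,-1.92],[0,0,0],255],[[-0.02,0.01,-1.92],[0,0,0],255],[[-0.02,0.01,-1.92],[0,0,0],255]]' 40; python3 -m creep '[[[0,0,1],[0,0,0],255],[[0,0,2.2],[0,0,0],255],[[0,0,3.3],[0,0,0],255],[[0,0,4],[0,0,0],255],[[0,0,4],[0,0,0],255]]' ; python3 - <<'E'
from h import *
p=t2w(.08,.005-.0356)
goto(p[0],p[1],.19,-101.5)
for c in [(235,194),(191,401)]:
    print(w2t(*back("top",crop([c],4,(250,150))[0],.016)))
E
```

```text
time_s: 20.7
ee_pos: [0.4711, -0.3271, 0.0617]
tcp_rot: [[0.238, 0.971, 0.001], [0.971, -0.238, 0.001], [0.001, 0.001, -1.0]]
ft_force: [-2.3, 0.7, 6.1]
finger_gap: 0.091
time_s: 21.2
ee_pos: [0.473, -0.3282, 0.1837]
tcp_rot: [[0.239, 0.971, 0.007], [0.971, -0.239, -0.003], [-0.002, 0.007, -1.0]]
ft_force: [0.0, -0.2, -1.9]
finger_gap: 0.085
shift [5.94 9.54 0.21] turn [  0.4   0.2 -87.7] gap 0.085 t 21.2
[0.08028101 0.07968675]
[-0.07825208  0.08259479]
```

```bash
python3 -m creep '[[[5.94,9.54,0.2],[0.4,0.2,-87.7],255],[[5.94,9.54,0.2],[0.4,0.2,-87.7],255],[[5.94,9.54,0.2],[0.4,0.2,-87.7],255],[[5.94,9.54,0.2],[0.4,0.2,-87.7],255],[[5.94,9.54,0.2],[0.4,0.2,-87.7],255],[[5.94,9.54,0.2],[0.4,0.2,-87.7],255],[[5.94,9.54,0.2],[0.4,0.2,-87.7],255],[[5.94,9.54,0.2],[0.4,0.2,-87.7],255],[[5.94,9.54,0.2],[0.4,0.2,-87.7],255],[[5.94,9.54,0.2],[0.4,0.2,-87.7],255],[[5.94,9.54,0.2],[0.4,0.2,-87.7],255],[[5.94,9.54,0.2],[0.4,0.2,-87.7],255],[[5.94,9.54,0.2],[0.4,0.2,-87.7],255]]' ; python3 - <<'E'
from h import *
p=t2w(.08,.005-.0356)
goto(p[0],p[1],.053,-101.5,45,78.5)
E
```

```text
time_s: 22.5
ee_pos: [0.6486, -0.0403, 0.1847]
tcp_rot: [[0.98, -0.198, 0.002], [-0.198, -0.98, 0.007], [0.0, -0.007, -1.0]]
ft_force: [-0.3, -0.4, -1.5]
finger_gap: 0.084
shift [ 0.08 -0.06 -4.39] turn [43.7 -8.8 -0.1] gap 0.084 t 22.5
```

```bash
python3 -m creep '[[[0.07,0,-1],[43.7,-8.8,0],255],[[0.07,0,-2.5],[43.7,-8.8,0],255],[[0.07,-0.03,-3.8],[43.7,-8.8,0],255],[[0.07,-0.03,-4.2],[43.7,-8.8,0],255],[[0.07,-0.03,-4.3],[43.7,-8.8,0],255],[[0.07,-0.03,-4.39],[43.7,-8.8,0],255],[[0.07,-0.03,-4.39],[43.7,-8.8,0],255]]';python3 -m creep '[[[0,0,-0.1],[0,0,0],255],[[0,0,-0.1],[0,0,0],255]]'; python3 - <<'E'
from h import *
p=t2w(.08,.005-.0356)
goto(p[0],p[1],.0487,-101.5,45,78.5)
E
```

```text
time_s: 23.2
ee_pos: [0.651, -0.0427, 0.0527]
tcp_rot: [[0.979, -0.145, 0.142], [-0.203, -0.694, 0.691], [-0.002, -0.705, -0.709]]
ft_force: [-0.8, 0.3, -1.5]
finger_gap: 0.093
time_s: 23.4
ee_pos: [0.652, -0.0401, 0.0527]
tcp_rot: [[0.98, -0.139, 0.142], [-0.199, -0.695, 0.691], [0.002, -0.705, -0.709]]
ft_force: [-1.1, 0.4, -2.8]
finger_gap: 0.085
shift [-0.03 -0.07 -0.13] turn [ 0.2  0.1 -0. ] gap 0.085 t 23.4
```

```bash
python3 -m creep '[[[-0.03,-0.05,-0.13],[0,0,0],255],[[-0.03,-0.05,-0.13],[0,0,0],255],[[-0.03,-0.05,-0.18],[0,0,0],255],[[-0.03,-0.05,-0.18],[0,0,0],255]]'
```

```text
time_s: 23.8
ee_pos: [0.6512, -0.0423, 0.0482]
tcp_rot: [[0.98, -0.141, 0.143], [-0.201, -0.691, 0.694], [0.002, -0.709, -0.706]]
ft_force: [-0.7, -0.8, 5.1]
finger_gap: 0.083
```

```bash
python3 -m creep '[[[0,0,0.03],[0,0,0],220],[[0,0,0.05],[0,0,0],200],[[0,0,0.08],[0,0,0],180],[[0,0,0.11],[0,0,0],160],[[0,0,0.14],[0,0,0],140],[[0,0,0.17],[0,0,0],120],[[0,0,0.2],[0,0,0],100],[[0,0,0.2],[0,0,0],80],[[0,0,0.2],[0,0,0],60],[[-0.02,-0.1,0.2],[-3,0.6,0],30],[[-0.04,-0.2,0.1],[-6,1.2,0],0],[[-0.058,-0.29,-0.02],[-9.8,2,0],0],[[-0.08,-0.4,-0.12],[-13,2.6,0],0],[[-0.1,-0.5,-0.22],[-16,3.2,0],0],[[-0.13,-0.65,-0.32],[-19.6,4,0],0],[[-0.16,-0.8,-0.32],[-19.6,4,0],0],[[-0.2,-0.98,-0.32],[-19.6,4,0],0],[[-0.22,-1.1,-0.32],[-19.6,4,0],0]]';python3 -m creep '[[[-0.1,-0.4,1],[0,0,0],0],[[-0.1,-0.6,2.6],[0,0,0],0],[[-0.2,-1,4.2],[0,0,0],60]]';python3 look.py d3 side 240 190 420 310 4.4; python3 - <<'E'
from h import *
goto(.4343,-.3182,.20,-14)
goto(.4343,-.3182,.115,-14)
E
```

```text
time_s: 25.6
ee_pos: [0.644, -0.0769, 0.0365]
tcp_rot: [[0.979, -0.183, 0.086], [-0.202, -0.888, 0.414], [0.001, -0.423, -0.906]]
ft_force: [0.5, -0.3, -0.6]
finger_gap: 1.001
time_s: 25.9
ee_pos: [0.6372, -0.1064, 0.1628]
tcp_rot: [[0.979, -0.184, 0.084], [-0.202, -0.887, 0.415], [-0.002, -0.424, -0.906]]
ft_force: [0.7, -0.7, 0.1]
finger_gap: 0.966
25.95 [ 0.6419 -0.1106  0.172 ] 0.933 [ 1.4 -1.7  4.2] [-30.8  37.7  81.4  25.1  70.6  60.3]
shift [-6.92 -6.92  0.93] turn [-23.6 -13.8  86.1] gap 0.933 t 25.95
shift [-6.92 -6.92 -1.9 ] turn [-23.6 -13.8  86.1] gap 0.933 t 25.95
```

View pics/d3_side.png

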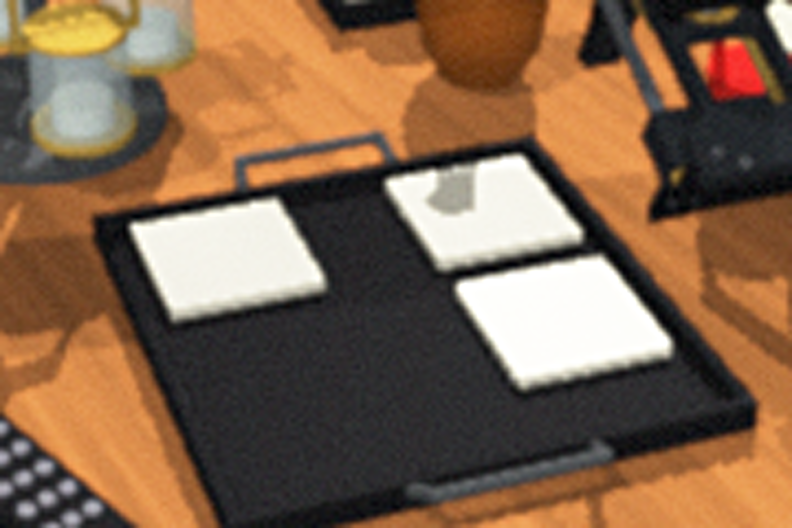

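```bash
python3 -m creep '[[[-6.8,-7.05,1.2],[-23.3,-14.8,86.2],190],[[-6.8,-7.05,1.2],[-23.3,-14.8,86.2],190],[[-6.8,-7.05,1.2],[-23.3,-14.8,86.2],190],[[-6.8,-7.05,1.2],[-23.3,-14.8,86.2],190],[[-6.8,-7.05,1.2],[-23.3,-14.8,86.2],190],[[-6.8,-7.05,1.2],[-23.3,-14.8,86.2],190],[[-6.8,-7.05,1.2],[-23.3,-14.8,86.2],190],[[-6.8,-7.05,1.2],[-23.3,-14.8,86.2],190],[[-6.8,-7.05,1.2],[-23.3,-14.8,86.2],190],[[-6.8,-7.05,1.2],[-23.3,-14.8,86.2],190],[[-6.8,-7.05,1.2],[-23.3,-14.8,86.2],190],[[-6.8,-7.05,0],[-23.3,-14.8,86.2],190],[[-6.8,-7.05,-1.5],[-23.3,-14.8,86.2],190],[[-6.8,-7.05,-1.5],[-23.3,-14.8,86.2],190],[[-6.8,-7.05,-1.5],[-23.3,-14.8,86.2],190]]'; python3 look.py e1 side 330 250 460 390 4.2; python3 - <<'E'
from h import *
goto(.4343,-.3182,.062,-14)
E
```

```text
time_s: 27.45
ee_pos: [0.4334, -0.3175, 0.1171]
tcp_rot: [[0.24, 0.971, 0.0], [0.971, -0.24, 0.004], [0.004, -0.001, -1.0]]
ft_force: [0.9, -1.2, 1.0]
finger_gap: 0.253
27.5 [ 0.4344 -0.3184  0.1185] 0.256 [-0.2  0.6  1. ] [-48.2  32.2 100.1   0.2  47.7 -34.4]
shift [-0.    0.01 -1.88] turn [-0.1  0.1 -0.1] gap 0.256 t 27.5
```

View pics/e1_side.png

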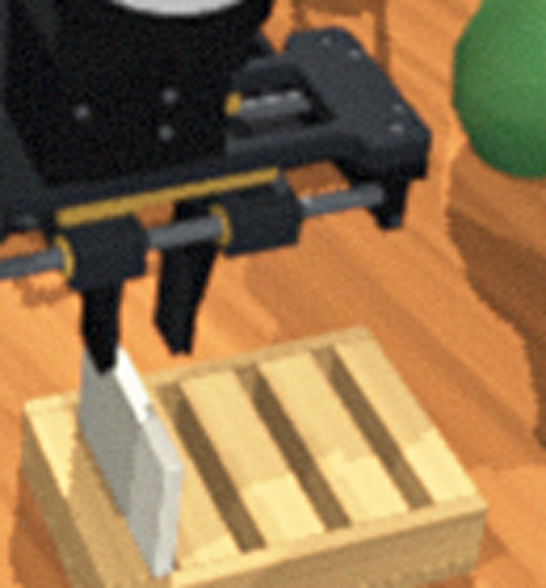

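```bash
python3 -m creep '[[[0.03,0,-0.9],[0,0,0],190],[[0.03,0,-1.88],[0,0,0],190],[[0.03,0,-1.88],[0,0,0],190],[[0.03,0,-1.88],[0,0,0],190],[[0.03,0,-1.88],[0,0,0],255],[[0.03,0,-1.88],[0,0,0],255],[[0.03,0,-1.88],[0,0,0],255],[[0.03,0,-1.88],[0,0,0],255]]' 40; python3 -m creep '[[[0,0,1],[0,0,0],255],[[0,0,2.2],[0,0,0],255],[[0,0,3.3],[0,0,0],255],[[0,0,4],[0,0,0],255],[[0,0,4],[0,0,0],255]]' ; python3 - <<'E'
from h import *
p=t2w(-.08,.005-.0356)
goto(p[0],p[1],.19,-101.5)
E
```

```text
time_s: 28.3
ee_pos: [0.4345, -0.3177, 0.0625]
tcp_rot: [[0.238, 0.971, 0.001], [0.971, -0.238, 0.001], [0.001, 0.001, -1.0]]
ft_force: [-2.6, -0.3, 6.3]
finger_gap: 0.086
time_s: 28.8
ee_pos: [0.4366, -0.319, 0.1845]
tcp_rot: [[0.239, 0.971, 0.007], [0.971, -0.239, -0.004], [-0.002, 0.008, -1.0]]
ft_force: [0.4, -0.2, -1.4]
finger_gap: 0.088
shift [ 1.92 10.29  0.18] turn [  0.5   0.1 -87.7] gap 0.088 t 28.8
```

```bash
python3 -m creep '[[[1.94,10.26,0.2],[0.4,0.2,-87.7],255],[[1.94,10.26,0.2],[0.4,0.2,-87.7],255],[[1.94,10.26,0.2],[0.4,0.2,-87.7],255],[[1.94,10.26,0.2],[0.4,0.2,-87.7],255],[[1.94,10.26,0.2],[0.4,0.2,-87.7],255],[[1.94,10.26,0.2],[0.4,0.2,-87.7],255],[[1.94,10.26,0.2],[0.4,0.2,-87.7],255],[[1.94,10.26,0.2],[0.4,0.2,-87.7],255],[[1.94,10.26,0.2],[0.4,0.2,-87.7],255],[[1.94,10.26,0.2],[0.4,0.2,-87.7],255],[[1.94,10.26,0.2],[0.4,0.2,-87.7],255],[[1.94,10.26,0.2],[0.4,0.2,-87.7],255],[[1.94,10.26,0.2],[0.4,0.2,-87.7],255]]' ; python3 look.py e2 top 250 150 410 300 4;python3 - <<'E'
from h import *
p=t2w(-.08,.005-.0356)
goto(p[0],p[1],.053,-101.5,45,78.5)
E
```

```text
time_s: 30.1
ee_pos: [0.4924, -0.0094, 0.1862]
tcp_rot: [[0.98, -0.198, 0.002], [-0.198, -0.98, 0.006], [0.001, -0.006, -1.0]]
ft_force: [-0.5, -0.2, -1.6]
finger_gap: 0.087
30.15 [ 0.4926 -0.0095  0.1864] 0.087 [-0.7  1.5 -1.6] [-14.3  23.1 103.1   0.4  53.8  86.8]
shift [ 0.06 -0.03 -4.45] turn [43.8 -8.8 -0. ] gap 0.087 t 30.15
```

View pics/e2_top.png

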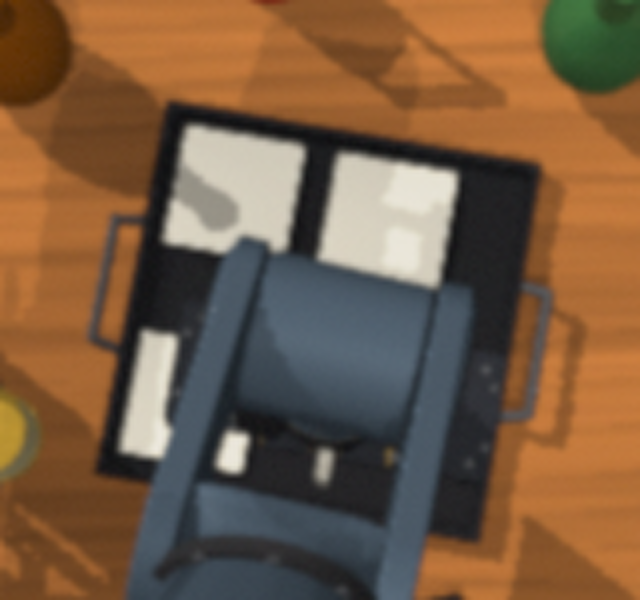

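```bash
python3 -m creep '[[[0.05,0,-1],[43.7,-8.8,0],255],[[0.05,0,-2.5],[43.7,-8.8,0],255],[[0.05,-0.06,-3.8],[43.7,-8.8,0],255],[[0.05,-0.06,-4.2],[43.7,-8.8,0],255],[[0.05,-0.06,-4.35],[43.7,-8.8,0],255],[[0.05,-0.06,-4.45],[43.7,-8.8,0],255],[[0.05,-0.06,-4.45],[43.7,-8.8,0],255]]';python3 -m creep '[[[0,0,-0.1],[0,0,0],255],[[0,0,-0.1],[0,0,0],255]]'; python3 - <<'E'
from h import *
p=t2w(-.08,.005-.0356)
goto(p[0],p[1],.0487,-101.5,45,78.5)
E
```

```text
time_s: 30.85
ee_pos: [0.4948, -0.0142, 0.051]
tcp_rot: [[0.979, -0.146, 0.143], [-0.205, -0.693, 0.691], [-0.002, -0.706, -0.709]]
ft_force: [-0.0, 0.3, -2.1]
finger_gap: 0.09
time_s: 31.05
ee_pos: [0.4946, -0.0108, 0.051]
tcp_rot: [[0.98, -0.141, 0.141], [-0.199, -0.695, 0.69], [0.001, -0.705, -0.709]]
ft_force: [-0.4, -0.3, 0.1]
finger_gap: 0.089
shift [-0.01  0.02 -0.08] turn [0.2 0.  0. ] gap 0.089 t 31.05
```

```bash
python3 -m creep '[[[0,0,-0.08],[0,0,0],255],[[0,0,-0.08],[0,0,0],255],[[0,0,-0.12],[0,0,0],255],[[0,0,-0.12],[0,0,0],255]]'
```

```text
time_s: 31.45
ee_pos: [0.4949, -0.0108, 0.0487]
tcp_rot: [[0.98, -0.141, 0.142], [-0.2, -0.692, 0.693], [0.001, -0.708, -0.707]]
ft_force: [-0.7, -1.8, 6.6]
finger_gap: 0.089
```

```bash
python3 -m creep '[[[0,0,0.03],[0,0,0],220],[[0,0,0.05],[0,0,0],200],[[0,0,0.08],[0,0,0],180],[[0,0,0.11],[0,0,0],160],[[0,0,0.14],[0,0,0],140],[[0,0,0.17],[0,0,0],120],[[0,0,0.2],[0,0,0],100],[[0,0,0.2],[0,0,0],80],[[0,0,0.2],[0,0,0],60],[[-0.02,-0.1,0.2],[-3,0.6,0],30],[[-0.04,-0.2,0.1],[-6,1.2,0],0],[[-0.058,-0.29,-0.02],[-9.8,2,0],0],[[-0.08,-0.4,-0.12],[-13,2.6,0],0],[[-0.1,-0.5,-0.22],[-16,3.2,0],0],[[-0.13,-0.65,-0.32],[-19.6,4,0],0],[[-0.16,-0.8,-0.32],[-19.6,4,0],0],[[-0.2,-0.98,-0.32],[-19.6,4,0],0],[[-0.22,-1.1,-0.32],[-19.6,4,0],0]]';python3 -m creep '[[[-0.1,-0.4,1],[0,0,0],0],[[-0.1,-0.6,2.6],[0,0,0],0],[[-0.2,-1,4.2],[0,0,0],0],[[-0.2,-1,5],[0,0,0],0],[[-0.2,-1,5],[-24.4,5,0],0],[[-0.2,-1,5],[-24.4,5,0],0],[[-0.2,-1,5],[-24.4,5,0],0],[[-0.2,-1,5],[-24.4,5,0],0]]';python3 look.py f1 side 240 190 420 310 4.4 top 250 150 410 300 4
```

```text
time_s: 33.25
ee_pos: [0.4882, -0.0453, 0.0374]
tcp_rot: [[0.979, -0.183, 0.086], [-0.202, -0.888, 0.413], [0.0, -0.422, -0.907]]
ft_force: [-0.3, -0.0, 0.1]
finger_gap: 1.001
time_s: 34.05
ee_pos: [0.4818, -0.0721, 0.1878]
tcp_rot: [[0.98, -0.197, -0.0], [-0.197, -0.98, -0.0], [-0.0, 0.0, -1.0]]
ft_force: [-0.7, -0.2, 0.1]
finger_gap: 1.003
34.15 [ 0.4818 -0.0741  0.1872] 0.999 [-0.2 -0.2 -0.4] [-2.200e+01  2.270e+01  1.036e+02  1.000e-01  5.370e+01  7.950e+01]
```

View pics/f1_side.png

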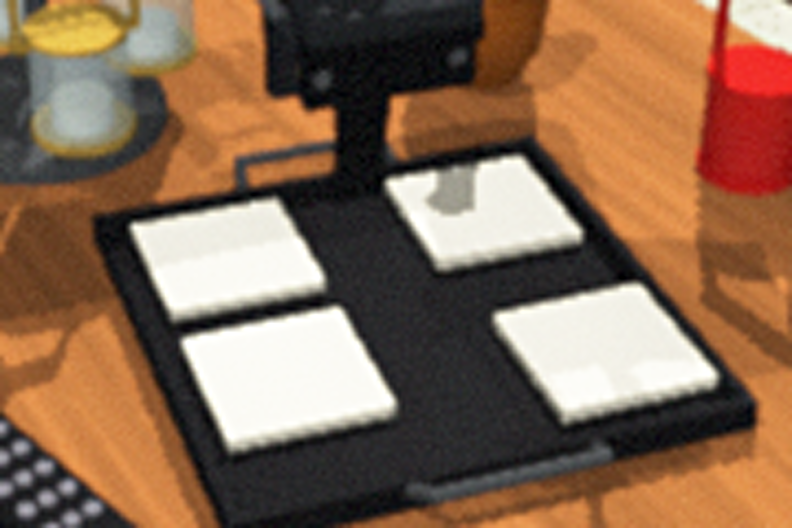

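View pics/f1_top.png

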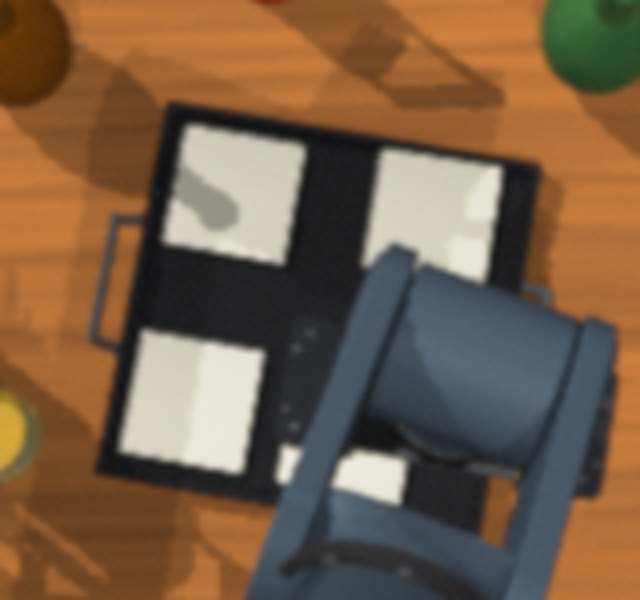

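```bash
python3 - <<'E'
from h import *
goto(.5152,.2367,.20,-93.2)
for n,uv in(("red2",(221,343)),("pink",(182,325)),("red1",(270,319))):
    print(n,back("top",uv,.06).round(3))
for c in [(235,194),(191,401),(434,216)]:
    print(w2t(*back("top",crop([c],4,(250,150))[0],.016)))
E
```

```text
shift [ 1.11 10.36  0.43] turn [-0.1 -0.   8.3] gap 0.999 t 34.15
red2 [0.259 0.311]
pink [0.31  0.421]
red1 [0.322 0.175]
[0.08028101 0.07968675]
[-0.07825208  0.08259479]
[ 0.09008396 -0.06947752]
```

```bash
python3 -m creep '[[[1.1,5,0.45],[0,0,8.3],173],[[1.1,10.4,0.45],[0,0,8.3],173],[[1.1,10.4,0.45],[0,0,8.3],173],[[1.1,10.4,0.45],[0,0,8.3],173],[[1.1,10.4,0.45],[0,0,8.3],173],[[1.1,10.4,0.45],[0,0,8.3],173],[[1.1,10.4,0.45],[0,0,8.3],173],[[1.1,10.4,0.45],[0,0,8.3],173],[[1.1,10.4,0.45],[0,0,8.3],173],[[1.1,10.4,0.45],[0,0,8.3],173]]';python3 look.py g1 side 190 110 310 240 4.5 top 160 200 290 320 5; python3 - <<'E'
from h import *
goto(.5152,.2367,.1475,-93.2)
E
```

```text
time_s: 35.15
ee_pos: [0.5151, 0.2352, 0.2005]
tcp_rot: [[0.998, -0.06, -0.001], [-0.06, -0.998, -0.001], [-0.001, 0.001, -1.0]]
ft_force: [0.6, 0.8, -0.2]
finger_gap: 0.327
35.25 [0.5152 0.2356 0.2008] 0.328 [-0.4  1.  -1. ] [ 13.3  27.3  91.9  -0.   60.8 106.7]
shift [ 0.    0.04 -1.78] turn [ 0.  -0.   0.3] gap 0.328 t 35.25
```

View pics/g1_side.png

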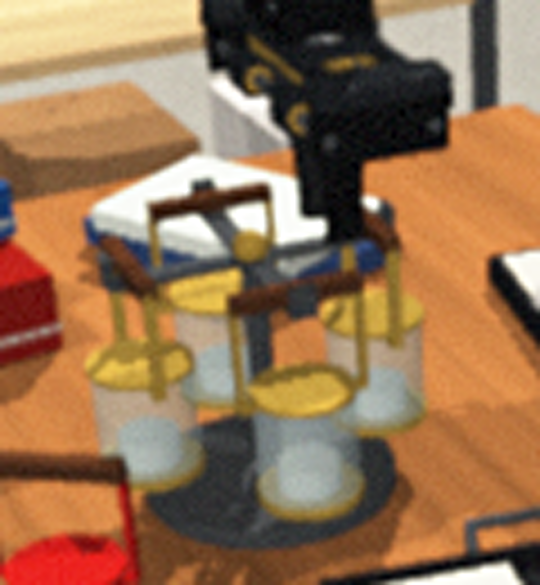

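View pics/g1_top.png

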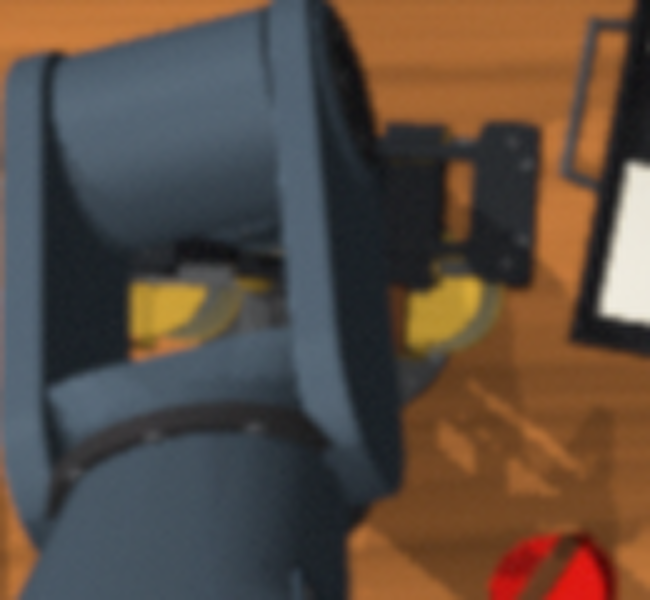

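```bash
python3 -m creep '[[[0,0.04,-1],[0,0,0],173],[[0,0.04,-1.5],[0,0,0],173],[[0,0.04,-1.78],[0,0,0],173],[[0,0.04,-1.78],[0,0,0],173]]';python3 look.py g2 side 190 110 310 240 4.5
```

```text
time_s: 35.65
ee_pos: [0.5145, 0.2378, 0.1466]
tcp_rot: [[0.998, -0.059, -0.002], [-0.059, -0.998, -0.001], [-0.002, 0.001, -1.0]]
ft_force: [0.5, -0.5, -1.1]
finger_gap: 0.321
35.7 [0.5152 0.2382 0.1475] 0.322 [-0.2  0.2 -0.4] [ 13.5  31.5  94.6  -0.   54.  106.9]
```

View pics/g2_side.png

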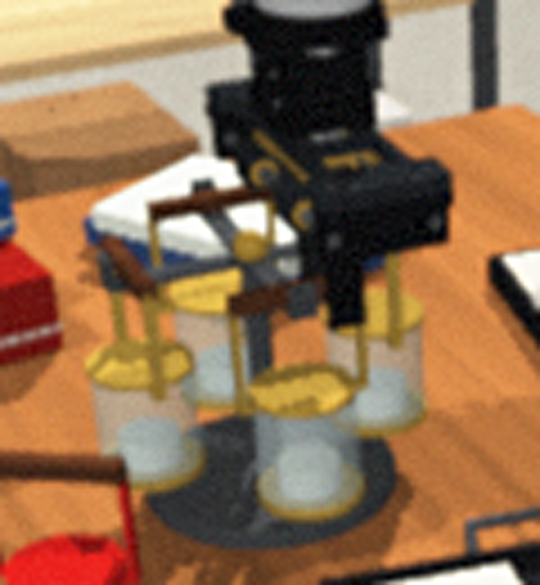

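```bash
python3 -m creep '[[[0,0,0],[0,0,0],200],[[0,0,0],[0,0,0],255],[[0,0,0],[0,0,0],255],[[0,0,0],[0,0,0],255],[[0,0,0],[0,0,0],255]]' 45; python3 -m creep '[[[0,0,0.3],[0,0,0],255],[[0,0,0.6],[0,0,0],255],[[0,0,0.87],[0,0,0],255],[[0,0,0.87],[0,0,0],255]]';python3 look.py g3 side 190 110 310 240 4.5
```

```text
time_s: 36.2
ee_pos: [0.5156, 0.2387, 0.1484]
tcp_rot: [[0.998, -0.057, 0.002], [-0.057, -0.998, -0.0], [0.002, 0.0, -1.0]]
ft_force: [0.5, -1.2, 4.7]
finger_gap: 0.131
time_s: 36.6
ee_pos: [0.516, 0.2392, 0.175]
tcp_rot: [[0.998, -0.058, 0.003], [-0.058, -0.998, 0.001], [0.003, -0.001, -1.0]]
ft_force: [1.1, 0.5, -2.4]
finger_gap: 0.131
36.65 [0.5155 0.2391 0.1744] 0.131 [ 1.  -0.6 -3.1] [ 13.6  29.3  93.2  -0.   57.3 106.9]
```

View pics/g3_side.png

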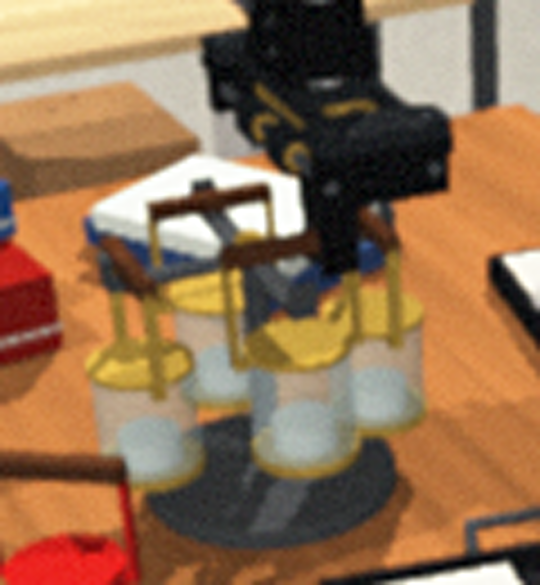

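```bash
python3 -m creep '[[[-0.05,-0.8,0],[0,0,0],255],[[-0.11,-1.6,0],[0,0,0],255],[[-0.12,-2.1,0],[0,0,0],255],[[-0.12,-2.1,0],[0,0,0],255],[[-0.12,-2.1,0.6],[0,0,0],255],[[-0.12,-2.1,1.5],[0,0,0],255],[[-0.12,-2.1,1.5],[0,0,0],255]]';python3 - <<'E'
from h import *
def dc(P,s,off):
    P=crop(P,s,off);a,b,c,d=P
    A=np.c_[c-a,-(d-b)];t=np.linalg.solve(A,b-a);return a+t[0]*(c-a)
for k,P in dict(A=[(385,183),(520,155),(583,238),(443,268)],B=[(130,225),(280,200),(327,288),(178,320)],C=[(495,318),(642,285),(718,380),(567,420)],D=[(182,340),(345,308),(397,405),(233,450)]).items():
    w=back("side",dc(P,4.4,(240,190)),.014);print(k,w.round(4),w2t(*w).round(4))
print(t2w(.0803,.0797),t2w(-.0783,.0826),t2w(.0901,-.0695))
E
```

```text
time_s: 37.35
ee_pos: [0.5145, 0.1771, 0.2217]
tcp_rot: [[0.998, -0.057, 0.009], [-0.058, -0.998, 0.002], [0.009, -0.002, -1.0]]
ft_force: [1.3, 0.9, -2.9]
finger_gap: 0.129
A [0.6755 0.0668] [0.0823 0.0809]
B [0.521  0.0984] [-0.0755  0.0812]
C [ 0.6555 -0.0825] [ 0.0923 -0.0693]
D [ 0.4979 -0.0155] [-0.0754 -0.035 ]
[0.67332946 0.06595656] [0.51847241 0.10033189] [ 0.6532695 -0.0822132]
```

```bash
python3 - <<'E'
from h import *
goto(.5196,-.0166,.155,-93.2)
E
python3 -m creep '[[[0,-1.5,0],[0,0,0],255],[[0.1,-3,0],[0,0,0],255],[[0.17,-4.5,0],[0,0,0],255],[[0.17,-6,0],[0,0,0],255],[[0.17,-6.45,0],[0,0,0],255],[[0.17,-6.45,-1],[0,0,0],255],[[0.17,-6.45,-2],[0,0,0],255],[[0.17,-6.45,-2.2],[0,0,0],255],[[0.17,-6.45,-2.2],[0,0,0],255]]';python3 look.py g4 side 250 170 380 310 4.3 top 280 210 400 300 5; python3 - <<'E'
from h import *
goto(.5196,-.0166,.1293,-93.2)
E
```

```text
shift [ 0.17 -6.46 -2.22] turn [-0.1  0.5  0.1] gap 0.129 t 37.35
time_s: 38.25
ee_pos: [0.5155, -0.0168, 0.1513]
tcp_rot: [[0.998, -0.057, -0.003], [-0.057, -0.998, 0.001], [-0.003, -0.001, -1.0]]
ft_force: [0.6, -0.4, -2.8]
finger_gap: 0.132
38.35 [ 0.5175 -0.0173  0.1533] 0.134 [ 1.   0.3 -3. ] [-14.3  27.7 101.5   0.   50.7  78.9]
shift [ 0.07  0.02 -0.8 ] turn [0.  0.1 0.1] gap 0.134 t 38.35
```

View pics/g4_side.png

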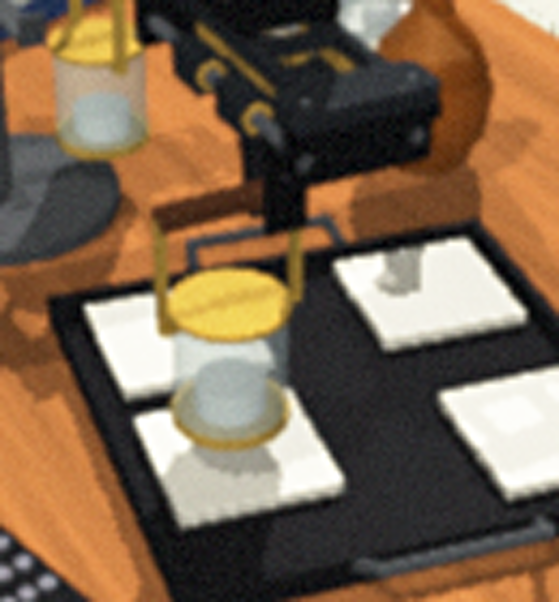

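View pics/g4_top.png

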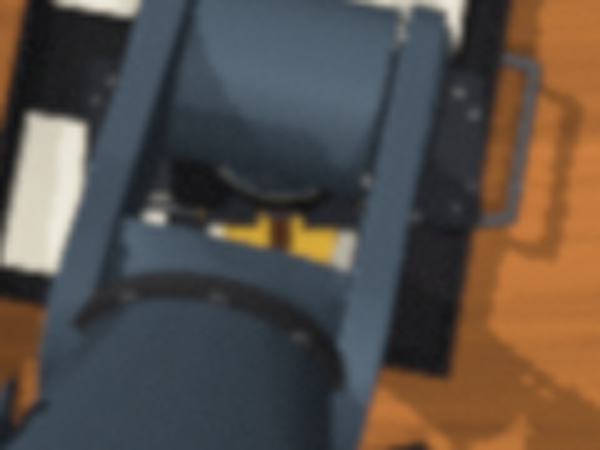

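```bash
python3 - <<'E'
from h import *
for c in((231,414),):
  w=back("side",crop([c],4.3,(250,170))[0],.0403);print(w, "expected",.5175-.0229,-.0173+.0013)
c=proj("side",[[.4946,-.016,.0403]]);print((c-[250,170])*4.3)
# coaster D in this image: corners
def dc(P,s,off):
    P=crop(P,s,off);a,b,c,d=P
    A=np.c_[c-a,-(d-b)];t=np.linalg.solve(A,b-a);return a+t[0]*(c-a)
E
```

```text
[ 0.49153415 -0.01354906] expected 0.4946 -0.016
[[236.55817124 412.98148685]]
```

```bash
python3 -m creep '[[[0.15,-0.03,-0.3],[0,0,0],255],[[0.15,-0.03,-0.6],[0,0,0],255],[[0.15,-0.03,-0.7],[0,0,0],255],[[0.15,-0.03,-0.76],[0,0,0],255],[[0.15,-0.03,-0.76],[0,0,0],255]]';python3 -m creep '[[[0,0,-0.04],[0,0,0],255],[[0,0,-0.04],[0,0,0],255]]'
```

```text
time_s: 38.85
ee_pos: [0.5215, -0.0185, 0.1307]
tcp_rot: [[0.998, -0.058, 0.002], [-0.058, -0.998, 0.0], [0.001, -0.0, -1.0]]
ft_force: [-0.7, 0.4, 3.0]
finger_gap: 0.134
time_s: 39.05
ee_pos: [0.5222, -0.0186, 0.1307]
tcp_rot: [[0.998, -0.058, 0.003], [-0.058, -0.998, -0.0], [0.003, 0.0, -1.0]]
ft_force: [-1.6, 0.3, 11.2]
finger_gap: 0.134
```

```bash
python3 -m creep '[[[0,0,0.03],[0,0,0],235],[[0,0,0.03],[0,0,0],210],[[0,0,0.03],[0,0,0],173],[[0,0,0.03],[0,0,0],165],[[0,0,0.4],[0,0,0],165],[[0,0,1.2],[0,0,0],165],[[0,0,2.8],[0,0,0],165],[[0,0,3],[0,0,0],165]]';python3 look.py g5 side 250 170 380 310 4.3;python3 - <<'E'
from h import *
# +x hook lantern: bar (.5718,.3086) along stand y; pinch toward -y by .0225
s=OB[6:8];a=OB[8];ex=np.array([np.cos(a),np.sin(a)]);ey=np.array([-np.sin(a),np.cos(a)])
for k,d,t in(("+x",ex,ey),("+y",ey,ex),("-x",-ex,ey),("-y",-ey,ex)):
    b=s+.075*d;print(k,b.round(4),(b+.0225*t).round(4),(b-.0225*t).round(4))
E
```

```text
time_s: 39.85
ee_pos: [0.5247, -0.0194, 0.2241]
tcp_rot: [[0.998, -0.057, 0.011], [-0.057, -0.998, -0.003], [0.012, 0.002, -1.0]]
ft_force: [1.3, 0.8, -0.3]
finger_gap: 0.353
39.9 [ 0.5239 -0.0193  0.223 ] 0.351 [-0.4  0.2  0.4] [-14.3  22.2  96.8   0.   60.4  79. ]
+x [0.5718 0.3087] [0.573  0.3311] [0.5705 0.2862]
+y [0.501  0.3877] [0.5235 0.3865] [0.4786 0.389 ]
-x [0.422 0.317] [0.4232 0.3395] [0.4207 0.2945]
-y [0.4927 0.2379] [0.5152 0.2367] [0.4702 0.2392]
```

View pics/g5_side.png

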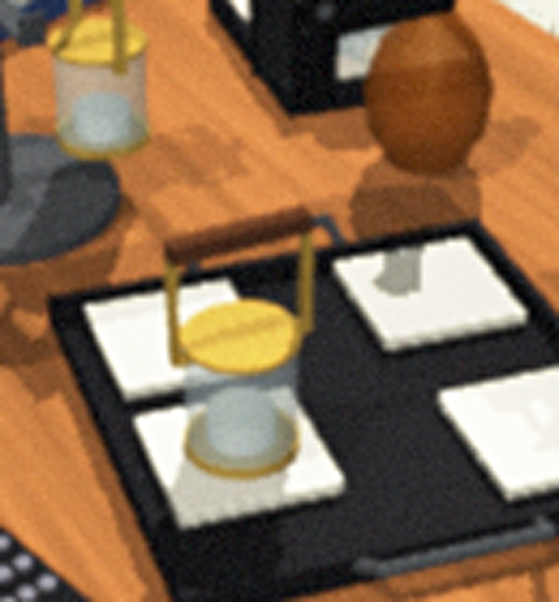

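```bash
python3 - <<'E'
import cv2
from h import *
im=cv2.imread("pics/g5_side_full.png")
cv2.imwrite("pics/g5z.png",cv2.resize(im[245:300,270:345],None,fx=10,fy=10,interpolation=cv2.INTER_CUBIC))
def circ(c,r,z,n=36):
    t=np.linspace(0,2*np.pi,n);return np.c_[c[0]+r*np.cos(t),c[1]+r*np.sin(t),np.full(n,z)]
p=proj("side",circ((.4979,-.0155),.032,.016));print(((p.min(0),p.max(0))-np.array([250,170]))*4.3)
E
```

```text
[[183.13555096 411.52158973]
 [300.54370472 483.37794494]]
```

View pics/g5z.png

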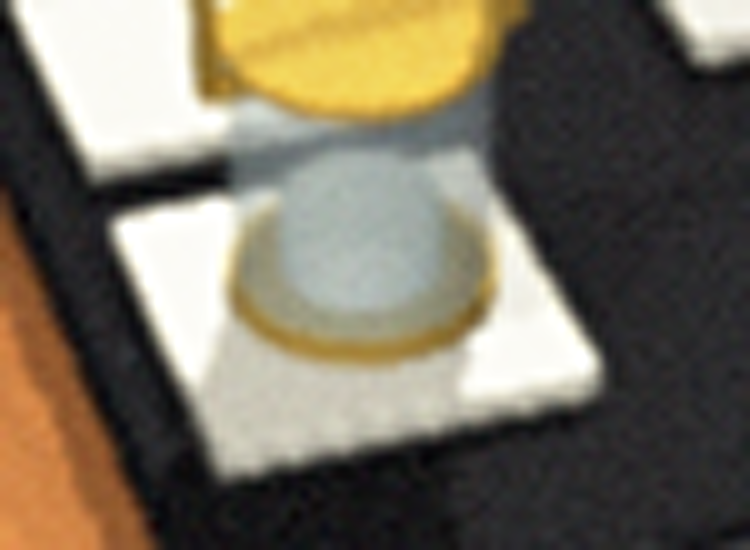

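```bash
python3 - <<'E'
from h import *
goto(.5705,.2862,.205,-3.2)
E
python3 -m creep '[[[0,1,0.3],[0,0,8],173],[[1.5,10.2,-0.6],[0,0,90],173],[[1.55,10.2,-0.6],[0,0,90],173],[[1.55,10.2,-0.6],[0,0,90],173],[[1.55,10.2,-0.6],[0,0,90],173],[[1.55,10.2,-0.6],[0,0,90],173],[[1.55,10.2,-0.6],[0,0,90],173],[[1.55,10.2,-0.6],[0,0,90],173],[[1.55,10.2,-0.6],[0,0,90],173],[[1.55,10.2,-0.6],[0,0,90],173],[[1.55,10.2,-0.6],[0,0,90],173],[[1.55,10.2,-0.6],[0,0,90],173],[[1.55,10.2,-0.6],[0,0,90],173]]';python3 look.py h1 side 190 110 310 240 4.5 top 280 170 400 300 4.6; python3 - <<'E'
from h import *
goto(.5705,.2862,.1475,-3.2)
E
```

```text
shift [ 1.55 10.18 -0.6 ] turn [-0.3  0.5 90.1] gap 0.351 t 39.9
time_s: 41.2
ee_pos: [0.567, 0.2872, 0.1998]
tcp_rot: [[0.059, 0.998, -0.002], [0.998, -0.059, -0.0], [-0.0, -0.002, -1.0]]
ft_force: [0.7, 0.0, 0.2]
finger_gap: 0.325
41.3 [0.5673 0.2872 0.2002] 0.318 [-0.2 -0.1 -0.4] [16.8 32.5 81.7  0.  65.9 20.2]
shift [ 0.11 -0.03 -1.76] turn [-0.  -0.   0.2] gap 0.318 t 41.3
```

View pics/h1_side.png

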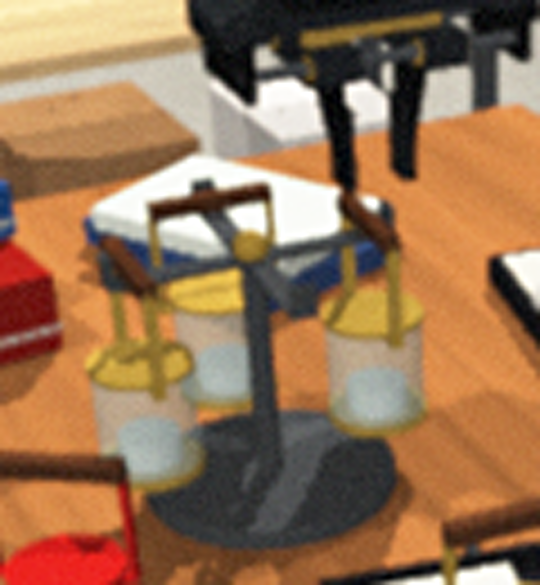

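View pics/h1_top.png

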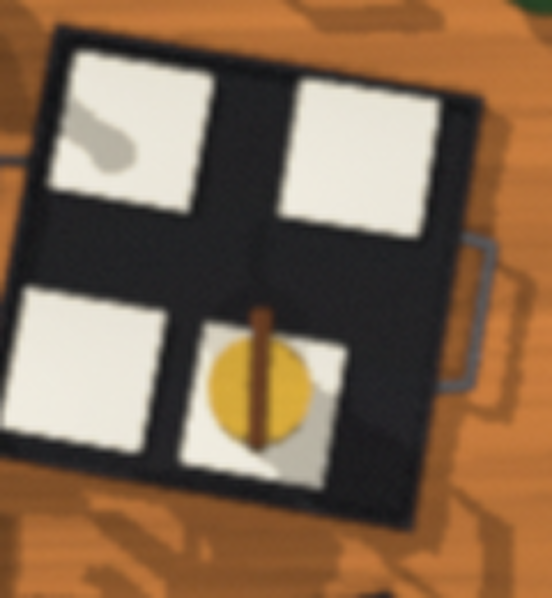

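```bash
python3 - <<'E'
from h import *
f=lambda c,z:back("top",crop([c],4.6,(280,170))[0],z)
print("lid",f((260,388),.088),"bar",f((260,379),.154),"D",f((264,405),.016))
print("A",f((131,131),.016),"B",f((84,369),.016),"C",f((359,157),.016))
E
```

```text
lid [ 0.49766842 -0.01340749] bar [ 0.49685964 -0.01339525] D [ 0.49324147 -0.0158612 ]
A [0.67344366 0.06680803] B [0.51863346 0.09885749] C [ 0.65294323 -0.08077153]
```

```bash
python3 -m creep '[[[0.11,0,-0.9],[0,0,0],173],[[0.11,0,-1.5],[0,0,0],173],[[0.11,0,-1.76],[0,0,0],173],[[0.11,0,-1.76],[0,0,0],173]]';python3 look.py h2 side 240 120 310 210 6.6
```

```text
time_s: 41.7
ee_pos: [0.5698, 0.2863, 0.1463]
tcp_rot: [[0.058, 0.998, -0.003], [0.998, -0.058, -0.002], [-0.002, -0.003, -1.0]]
ft_force: [-0.7, -3.5, -2.4]
finger_gap: 0.32
41.75 [0.57   0.2864 0.147 ] 0.315 [-1.3 -3.9 -1.5] [16.7 36.3 83.9 -0.1 60.  20. ]
```

View pics/h2_side.png

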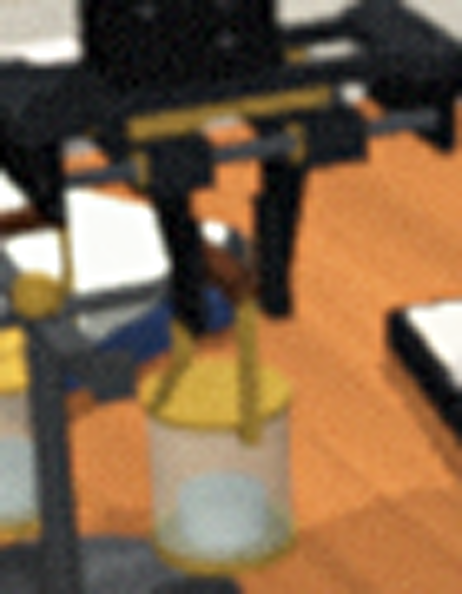

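```bash
python3 -m creep '[[[0,-0.05,0.05],[0,0,0],173],[[0,-0.1,0],[0,0,0],173],[[0,-0.1,0],[0,0,0],173]]'
```

```text
time_s: 42.05
ee_pos: [0.5716, 0.2849, 0.1489]
tcp_rot: [[0.058, 0.998, 0.002], [0.998, -0.058, 0.002], [0.002, 0.002, -1.0]]
ft_force: [-0.3, 0.4, -0.2]
finger_gap: 0.326
```

```bash
python3 -m creep '[[[0,-0.04,-0.03],[0,0,0],173],[[0,-0.04,-0.03],[0,0,0],200],[[0,-0.04,-0.03],[0,0,0],255],[[0,-0.04,-0.03],[0,0,0],255],[[0,-0.04,-0.03],[0,0,0],255],[[0,-0.04,-0.03],[0,0,0],255]]' 45; python3 -m creep '[[[0,0,0.3],[0,0,0],255],[[0,0,0.6],[0,0,0],255],[[0,0,0.87],[0,0,0],255],[[0,0,0.87],[0,0,0],255]]';python3 look.py h3 side 200 120 330 240 4.6
```

```text
time_s: 42.65
ee_pos: [0.5705, 0.2832, 0.147]
tcp_rot: [[0.057, 0.998, -0.001], [0.998, -0.057, 0.0], [0.0, -0.001, -1.0]]
ft_force: [-0.7, -0.2, 2.1]
finger_gap: 0.131
time_s: 43.05
ee_pos: [0.5722, 0.2836, 0.1749]
tcp_rot: [[0.058, 0.998, 0.004], [0.998, -0.058, 0.002], [0.002, 0.004, -1.0]]
ft_force: [0.2, -0.3, -3.1]
finger_gap: 0.129
43.1 [0.5716 0.2834 0.1741] 0.129 [-0.2  0.8 -2.8] [16.3 34.3 82.9  0.  62.7 19.6]
```

View pics/h3_side.png

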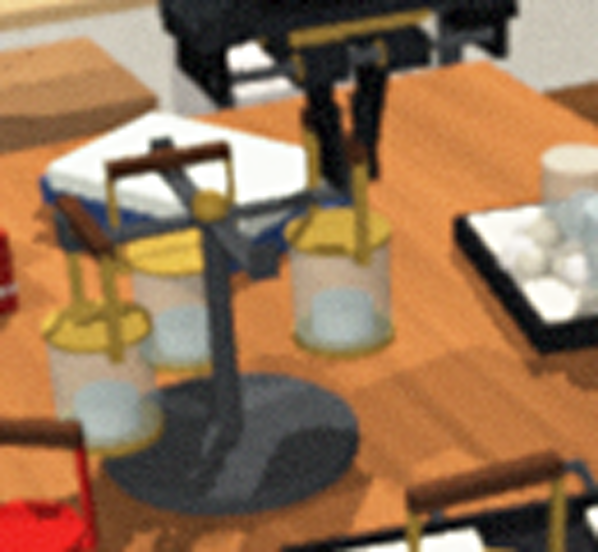

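```bash
python3 -m creep '[[[0.8,-0.05,0],[0,0,0],255],[[1.6,-0.1,0],[0,0,0],255],[[2.1,-0.12,0],[0,0,0],255],[[2.1,-0.12,0],[0,0,0],255],[[2.1,-0.12,0.6],[0,0,0],255],[[2.1,-0.12,1.5],[0,0,0],255],[[2.1,-0.12,1.5],[0,0,0],255]]';python3 - <<'E'
from h import *
goto(.6537,-.108,.155,-3.2)
E
```

```text
time_s: 43.8
ee_pos: [0.6354, 0.2805, 0.2217]
tcp_rot: [[0.057, 0.998, 0.007], [0.998, -0.057, 0.003], [0.003, 0.007, -1.0]]
ft_force: [1.7, 0.3, -2.5]
finger_gap: 0.13
shift [  0.61 -12.95  -2.22] turn [-0.2  0.4  0.1] gap 0.13 t 43.8
```

```bash
python3 -m creep '[[[0.1,-1.5,0],[0,0,0],255],[[0.3,-3,0],[0,0,0],255],[[0.4,-4.5,0],[0,0,0],255],[[0.5,-6,0],[0,0,0],255],[[0.6,-7.5,0],[0,0,0],255],[[0.6,-9,0],[0,0,0],255],[[0.6,-10.5,0],[0,0,0],255],[[0.6,-12,0],[0,0,0],255],[[0.61,-12.95,0],[0,0,0],255],[[0.61,-12.95,-1],[0,0,0],255],[[0.61,-12.95,-2],[0,0,0],255],[[0.61,-12.95,-2.2],[0,0,0],255],[[0.61,-12.95,-2.2],[0,0,0],255]]';python3 look.py h4 side 300 180 410 290 5.4 top 320 170 400 250 7; python3 - <<'E'
from h import *
goto(.6537,-.108,.1305,-3.2)
E
```

```text
time_s: 45.1
ee_pos: [0.6503, -0.108, 0.1499]
tcp_rot: [[0.057, 0.998, -0.005], [0.998, -0.057, 0.002], [0.002, -0.005, -1.0]]
ft_force: [-0.5, -0.0, -3.6]
finger_gap: 0.13
45.2 [ 0.6528 -0.1086  0.1529] 0.132 [-0.1 -0.1 -1.6] [-19.1  37.5  80.1   0.   62.3 -15.9]
shift [ 0.03  0.02 -0.75] turn [0.  0.1 0.1] gap 0.132 t 45.2
```

View pics/h4_side.png

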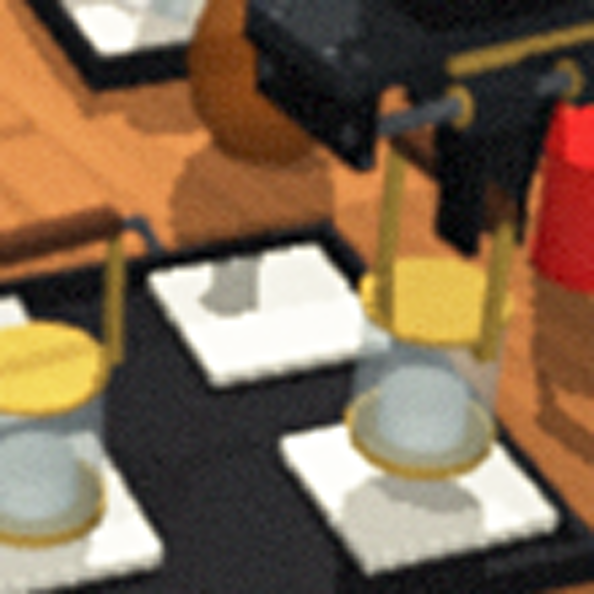

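View pics/h4_top.png

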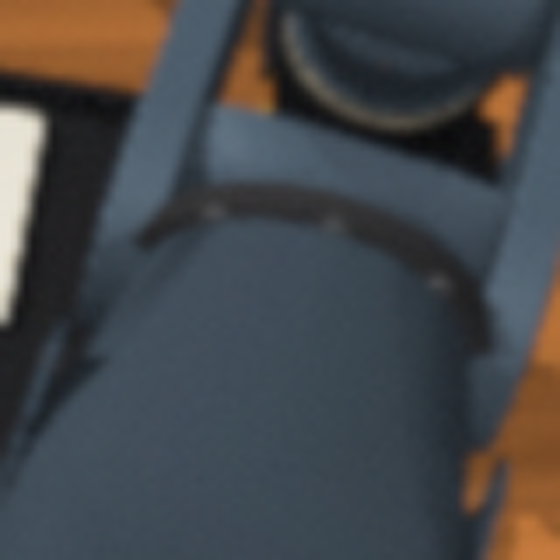

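```bash
cat >> h.py <<'E'
def ring(n,l,rr,bot,z,r=.032):
    """world xy of ring centre from full-image left col, right col, bottom row"""
    from scipy.optimize import least_squares
    t=np.linspace(0,2*np.pi,181)
    def f(c):
        p=proj(n,np.c_[c[0]+r*np.cos(t),c[1]+r*np.sin(t),np.full(181,z)])
        return [(p[:,0].min()+p[:,0].max())/2-(l+rr)/2,p[:,1].max()-bot]
    return least_squares(f,[.55,0],diff_step=1e-3).x
def dc(P,s,off):
    P=crop(P,s,off);a,b,c,d=P
    A=np.c_[c-a,-(d-b)];t=np.linalg.solve(A,b-a);return a+t[0]*(c-a)
E
python3 - <<'E'
from h import *
c=crop([(345,478),(496,478)],5.4,(300,180))
print(ring("side",c[0][0],c[1][0],c[0][1],.040))
l,rt,b=[back("side",q,.016) for q in crop([(283,437),(557,515),(370,570)],5.4,(300,180))]
print((l+rt)/2, np.linalg.norm(l-rt),np.linalg.norm(rt-b))
E
```

```text
[ 0.6540556  -0.08093076]
[ 0.65568331 -0.07943318] 0.1282378352237642 0.09287415073173505
```

```bash
python3 -m creep '[[[0.05,0,-0.3],[0,0,0],255],[[0.05,0,-0.6],[0,0,0],255],[[0.05,0,-0.68],[0,0,0],255],[[0.05,0,-0.73],[0,0,0],255],[[0.05,0,-0.73],[0,0,0],255]]';python3 -m creep '[[[0,0,-0.04],[0,0,0],255],[[0,0,-0.04],[0,0,0],255]]'
```

```text
time_s: 45.7
ee_pos: [0.6536, -0.1089, 0.1299]
tcp_rot: [[0.058, 0.998, -0.0], [0.998, -0.058, 0.001], [0.001, -0.0, -1.0]]
ft_force: [1.0, -1.1, -2.7]
finger_gap: 0.133
time_s: 45.9
ee_pos: [0.654, -0.1091, 0.1293]
tcp_rot: [[0.058, 0.998, 0.001], [0.998, -0.058, 0.0], [0.0, 0.001, -1.0]]
ft_force: [-0.1, 0.1, -2.8]
finger_gap: 0.129
```

```bash
python3 -m creep '[[[0,0,-0.04],[0,0,0],255],[[0,0,-0.08],[0,0,0],255],[[0,0,-0.08],[0,0,0],255]]'
```

```text
time_s: 46.2
ee_pos: [0.6546, -0.1094, 0.1292]
tcp_rot: [[0.057, 0.998, 0.003], [0.998, -0.057, -0.001], [-0.001, 0.003, -1.0]]
ft_force: [-3.5, 0.7, 7.4]
finger_gap: 0.13
```

```bash
python3 -m creep '[[[0,0,-0.03],[0,0,0],235],[[0,0,-0.02],[0,0,0],210],[[0,0,-0.02],[0,0,0],173],[[0,0,-0.02],[0,0,0],165],[[0,0,0.4],[0,0,0],165],[[0,0,1.2],[0,0,0],165],[[0,0,2.8],[0,0,0],165],[[0,0,3.7],[0,0,0],165]]';python3 look.py h5 side 300 180 410 290 5.4;python3 - <<'E'
from h import *
goto(.5235,.3845,.24,86.8)
E
```

```text
time_s: 47.0
ee_pos: [0.6552, -0.1093, 0.2416]
tcp_rot: [[0.058, 0.998, 0.005], [0.998, -0.058, -0.001], [-0.001, 0.005, -1.0]]
ft_force: [-0.1, -0.6, 0.8]
finger_gap: 0.352
47.05 [ 0.6575 -0.11    0.2463] 0.35 [ 0.2 -0.1  3.2] [-19.1  31.9  74.8   0.   72.6 -15.8]
shift [-4.47 16.48 -0.21] turn [-0.4  0.7 90.1] gap 0.35 t 47.05
```

View pics/h5_side.png

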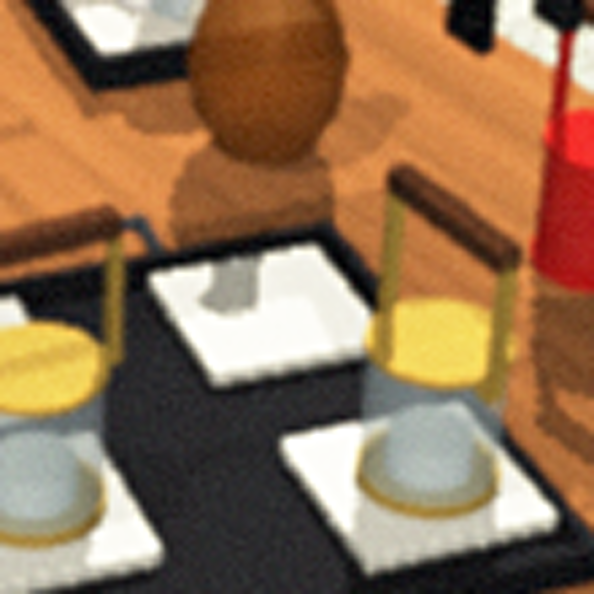

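```bash
python3 -m creep '[[[-4.43,16.46,0],[0,0,90],173],[[-4.43,16.46,0],[0,0,90],173],[[-4.43,16.46,0],[0,0,90],173],[[-4.43,16.46,0],[0,0,90],173],[[-4.43,16.46,0],[0,0,90],173],[[-4.43,16.46,0],[0,0,90],173],[[-4.43,16.46,0],[0,0,90],173],[[-4.43,16.46,0],[0,0,90],173],[[-4.43,16.46,0],[0,0,90],173],[[-4.43,16.46,0],[0,0,90],173],[[-4.43,16.46,0],[0,0,90],173],[[-4.43,16.46,-1.2],[0,0,90],173],[[-4.43,16.46,-1.2],[0,0,90],173],[[-4.43,16.46,-1.2],[0,0,90],173]]';python3 look.py i1 side 190 110 310 240 4.5 top 160 200 400 300 3.3; python3 - <<'E'
from h import *
goto(.5235,.3845,.1475,86.8)
E
```

```text
time_s: 48.45
ee_pos: [0.5203, 0.3845, 0.2012]
tcp_rot: [[-0.998, 0.058, -0.002], [0.058, 0.998, -0.001], [0.002, -0.001, -1.0]]
ft_force: [0.2, -1.0, 0.5]
finger_gap: 0.324
48.55 [0.5218 0.3847 0.2029] 0.32 [ 0.2 -0.4 -0.3] [ 26.5  33.2  79.7   0.   67.  -60.1]
shift [ 0.06 -0.01 -1.85] turn [-0.1  0.1  0.2] gap 0.32 t 48.55
```

View pics/i1_side.png

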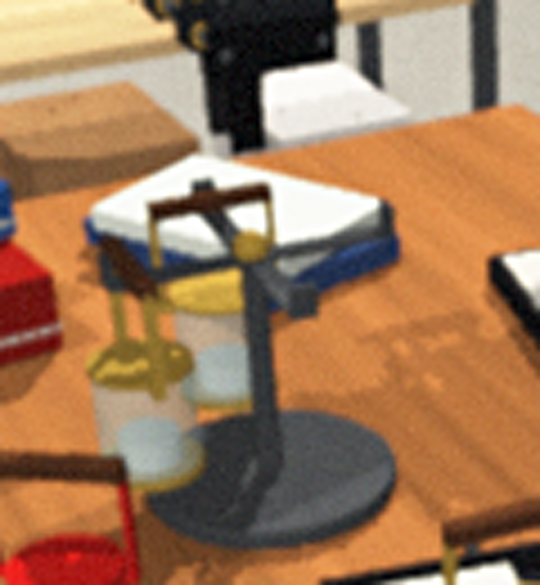

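View pics/i1_top.png

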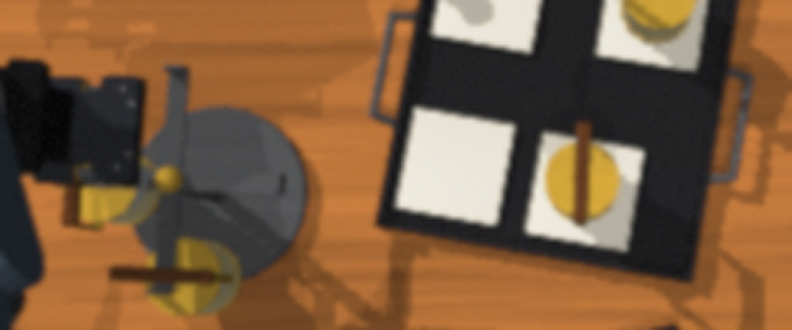

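```bash
python3 -m creep '[[[0.06,0,-0.9],[0,0,0],173],[[0.06,0,-1.5],[0,0,0],173],[[0.06,0,-1.85],[0,0,0],173],[[0.06,0,-1.85],[0,0,0],173],[[0.06,0,-1.85],[0,0,0],173]]';python3 look.py i2 side 200 110 280 200 6.5
```

```text
time_s: 49.05
ee_pos: [0.5235, 0.385, 0.1471]
tcp_rot: [[-0.998, 0.058, 0.001], [0.058, 0.998, 0.001], [-0.001, 0.001, -1.0]]
ft_force: [-0.3, -0.0, 1.1]
finger_gap: 0.32
49.1 [0.5236 0.3852 0.1475] 0.323 [-0.   0.8 -0.6] [ 26.5  37.   82.3   0.   60.6 -60.2]
```

View pics/i2_side.png

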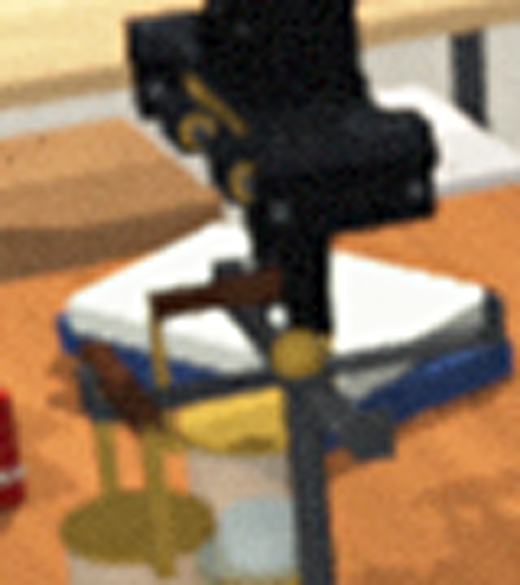

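```bash
python3 -m creep '[[[-0.03,0,0],[0,0,0],173],[[-0.03,0,0],[0,0,0],200],[[-0.03,0,0],[0,0,0],255],[[-0.03,0,0],[0,0,0],255],[[-0.03,0,0],[0,0,0],255],[[-0.03,0,0],[0,0,0],255]]' 45; python3 -m creep '[[[0,0,0.3],[0,0,0],255],[[0,0,0.6],[0,0,0],255],[[0,0,0.87],[0,0,0],255],[[0,0,0.87],[0,0,0],255]]';python3 look.py i3 side 190 110 310 240 4.5
```

```text
time_s: 49.7
ee_pos: [0.5218, 0.3848, 0.1464]
tcp_rot: [[-0.998, 0.058, -0.0], [0.058, 0.998, -0.0], [0.0, -0.0, -1.0]]
ft_force: [-0.1, -0.2, 2.4]
finger_gap: 0.134
time_s: 50.1
ee_pos: [0.5227, 0.3855, 0.1739]
tcp_rot: [[-0.998, 0.058, 0.003], [0.058, 0.998, 0.002], [-0.003, 0.002, -1.0]]
ft_force: [0.3, -0.6, -2.4]
finger_gap: 0.131
50.15 [0.5222 0.3853 0.1732] 0.133 [-0.8  0.5 -2.1] [ 26.6  35.2  81.2   0.   63.5 -60.2]
```

View pics/i3_side.png

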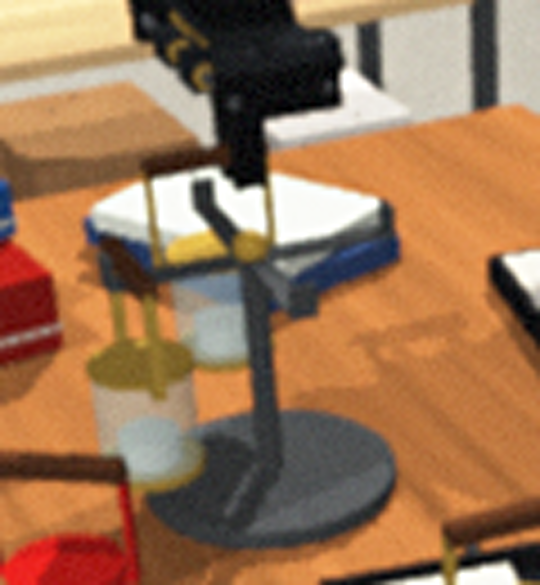

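```bash
python3 -m creep '[[[0.05,0.8,0],[0,0,0],255],[[0.1,1.6,0],[0,0,0],255],[[0.12,2.1,0],[0,0,0],255],[[0.12,2.1,0],[0,0,0],255],[[0.12,2.1,0.6],[0,0,0],255],[[0.12,2.1,1.5],[0,0,0],255],[[0.12,2.1,3],[0,0,0],255],[[0.12,2.1,4.3],[0,0,0],255],[[0.12,2.1,4.3],[0,0,0],255]]';python3 - <<'E'
from h import *
goto(.696,.0622,.305,86.8)
E
```

```text
time_s: 51.05
ee_pos: [0.5285, 0.4488, 0.3087]
tcp_rot: [[-0.998, 0.058, 0.012], [0.058, 0.998, 0.007], [-0.012, 0.007, -1.0]]
ft_force: [1.9, 1.4, -2.2]
finger_gap: 0.131
shift [  5.58 -12.89  -0.12] turn [-0.4  0.7  0.1] gap 0.131 t 51.05
```

```bash
python3 -m creep '[[[0.6,-1.4,0],[0,0,0],255],[[1.2,-2.8,0],[0,0,0],255],[[1.8,-4.2,0],[0,0,0],255],[[2.4,-5.6,0],[0,0,0],255],[[3,-7,0],[0,0,0],255],[[3.6,-8.4,0],[0,0,0],255],[[4.3,-9.8,0],[0,0,0],255],[[4.9,-11.2,0],[0,0,0],255],[[5.6,-12.9,0],[0,0,0],255],[[5.6,-12.9,-1.5],[0,0,0],255],[[5.6,-12.9,-3],[0,0,0],255],[[5.6,-12.9,-4.5],[0,0,0],255],[[5.6,-12.9,-5],[0,0,0],255],[[5.6,-12.9,-5],[0,0,0],255]]';python3 look.py i4 side 270 170 380 280 5.4 top 260 160 400 300 4.2; python3 - <<'E'
from h import *
goto(.696,.0622,.1305,86.8)
E
```

```text
time_s: 52.45
ee_pos: [0.6901, 0.0606, 0.147]
tcp_rot: [[-0.998, 0.058, -0.01], [0.058, 0.998, 0.0], [0.01, -0.0, -1.0]]
ft_force: [0.1, 0.1, -1.9]
finger_gap: 0.132
52.55 [0.6943 0.0607 0.1525] 0.13 [ 1.5 -0.9 -2.6] [ -4.2  40.1  74.4  -0.   65.4 -90.9]
shift [ 0.06  0.05 -0.73] turn [0.  0.1 0.1] gap 0.13 t 52.55
```

View pics/i4_side.png

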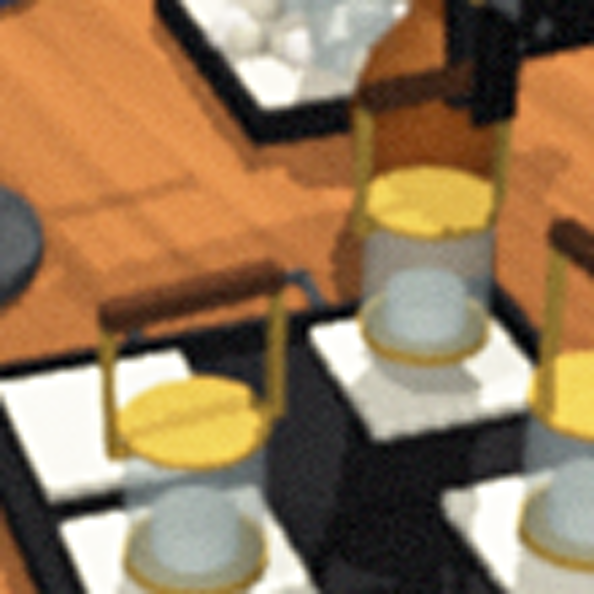

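View pics/i4_top.png

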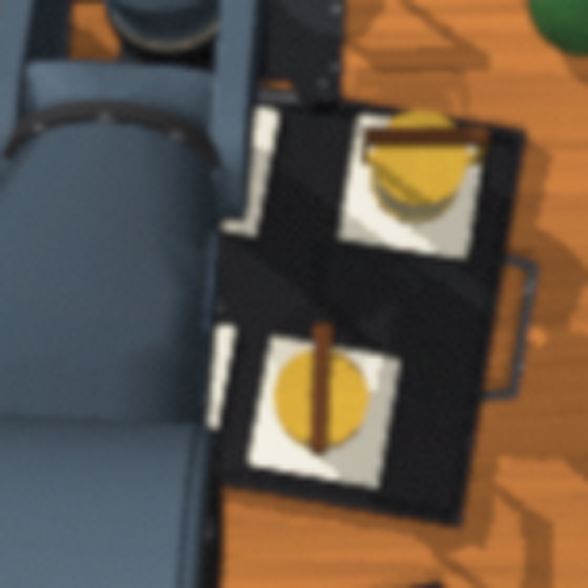

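```bash
python3 - <<'E'
from h import *
c=crop([(360,365),(490,365)],5.4,(270,170))
print(ring("side",c[0][0],c[1][0],c[0][1],.0395))
f=lambda c,z:back("top",crop([c],4.2,(260,160))[0],z)
print("C lid",f((421,152),.088),"bar",f((424,134),.154),"coasterC",f((413,186),.016))
E
```

```text
[0.6685908  0.06314351]
C lid [ 0.66074012 -0.08370705] bar [ 0.65755135 -0.08199619] coasterC [ 0.65242093 -0.08165105]
```

```bash
python3 -m creep '[[[0.08,0.08,-0.3],[0,0,0],255],[[0.08,0.08,-0.6],[0,0,0],255],[[0.08,0.08,-0.7],[0,0,0],255],[[0.08,0.08,-0.76],[0,0,0],255],[[0.08,0.08,-0.76],[0,0,0],255]]';python3 -m creep '[[[0,0,-0.04],[0,0,0],255],[[0,0,-0.04],[0,0,0],255]]'
```

```text
time_s: 53.05
ee_pos: [0.6959, 0.0633, 0.1288]
tcp_rot: [[-0.998, 0.057, 0.0], [0.057, 0.998, -0.0], [-0.0, -0.0, -1.0]]
ft_force: [0.8, -0.4, -1.2]
finger_gap: 0.134
time_s: 53.25
ee_pos: [0.6964, 0.0631, 0.1286]
tcp_rot: [[-0.998, 0.058, 0.002], [0.058, 0.998, -0.0], [-0.002, -0.0, -1.0]]
ft_force: [-2.5, -0.0, 4.4]
finger_gap: 0.134
```

```bash
python3 -m creep '[[[0,0,0.02],[0,0,0],235],[[0,0,0.02],[0,0,0],210],[[0,0,0.02],[0,0,0],173],[[0,0,0.02],[0,0,0],165],[[0,0,0.4],[0,0,0],165],[[0,0,1.2],[0,0,0],165],[[0,0,2.8],[0,0,0],165],[[0,0,3.7],[0,0,0],165],[[0,0,3.7],[0,0,0],165]]';python3 look.py i5 side 270 170 380 280 5.4;python3 - <<'E'
from h import *
goto(.4207,.2915,.24,-3.2)
E
```

```text
time_s: 54.15
ee_pos: [0.6991, 0.0633, 0.2451]
tcp_rot: [[-0.998, 0.057, 0.012], [0.057, 0.998, -0.001], [-0.012, -0.0, -1.0]]
ft_force: [0.9, 0.9, 0.6]
finger_gap: 0.354
54.2 [0.6973 0.0633 0.2419] 0.351 [ 0.   0.6 -1. ] [ -3.9  35.1  69.2   0.   75.3 -90.6]
shift [-9.22  7.61 -0.06] turn [  0.3   0.3 -89.9] gap 0.351 t 54.2
```

View pics/i5_side.png

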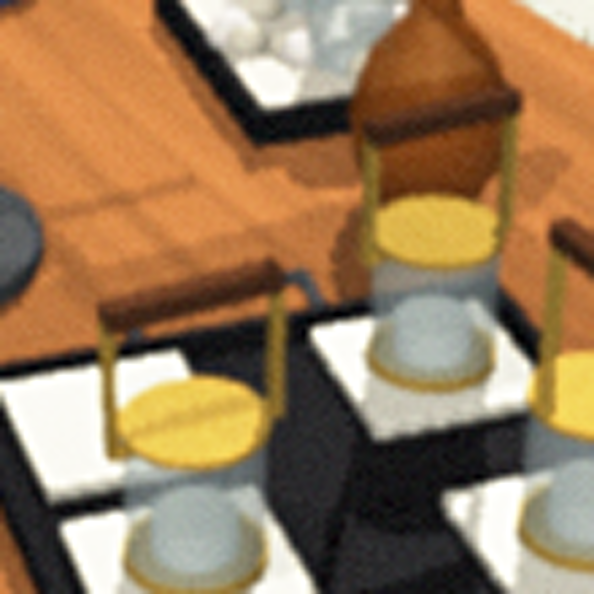

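```bash
python3 -m creep '[[[-9.2,7.6,0],[0,0,-90],173],[[-9.2,7.6,0],[0,0,-90],173],[[-9.2,7.6,0],[0,0,-90],173],[[-9.2,7.6,0],[0,0,-90],173],[[-9.2,7.6,0],[0,0,-90],173],[[-9.2,7.6,0],[0,0,-90],173],[[-9.2,7.6,0],[0,0,-90],173],[[-9.2,7.6,0],[0,0,-90],173],[[-9.2,7.6,0],[0,0,-90],173],[[-9.2,7.6,0],[0,0,-90],173],[[-9.2,7.6,0],[0,0,-90],173],[[-9.2,7.6,-1.2],[0,0,-90],173],[[-9.2,7.6,-1.2],[0,0,-90],173],[[-9.2,7.6,-1.2],[0,0,-90],173]]';python3 look.py j1 side 190 110 310 240 4.5 top 260 160 400 300 4.2; python3 - <<'E'
from h import *
goto(.4207,.2915,.1475,-3.2)
E
```

```text
time_s: 55.6
ee_pos: [0.4184, 0.2908, 0.2011]
tcp_rot: [[0.057, 0.998, -0.004], [0.998, -0.057, -0.001], [-0.001, -0.004, -1.0]]
ft_force: [0.2, -0.5, 0.3]
finger_gap: 0.324
55.7 [0.4199 0.2914 0.2026] 0.321 [ 0.9  0.1 -0.2] [22.2 23.1 99.5  0.  57.4 25.5]
shift [ 0.03  0.   -1.84] turn [-0.   0.   0.1] gap 0.321 t 55.7
```

View pics/j1_side.png

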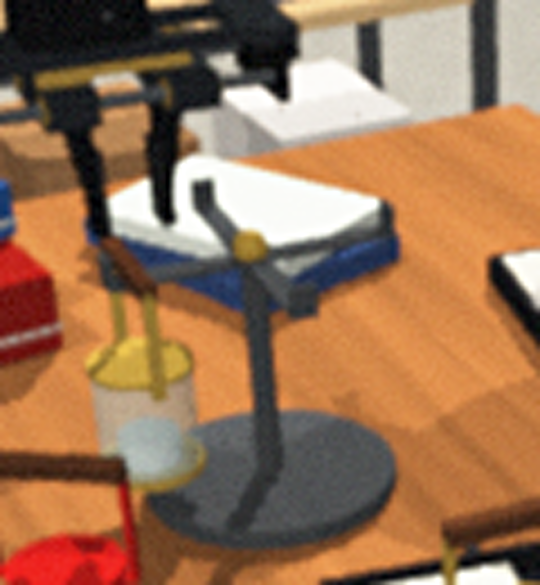

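View pics/j1_top.png

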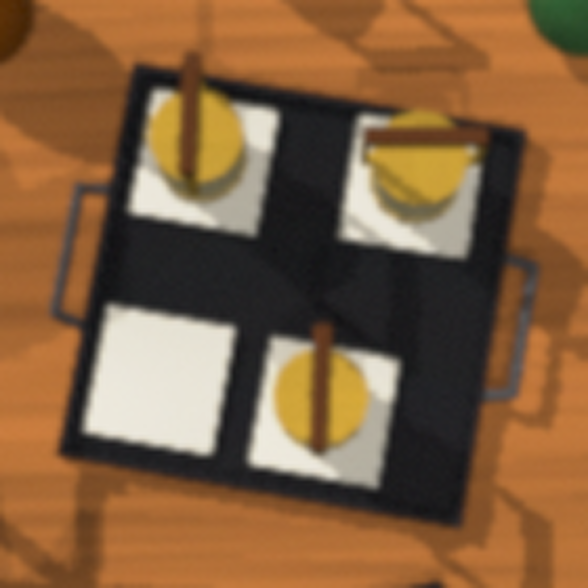

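```bash
python3 - <<'E'
from h import *
f=lambda c,z:back("top",crop([c],4.2,(260,160))[0],z)
print("A lid",f((196,136),.088),"bar",f((190,115),.154),"coasterA",f((205,163),.016))
print("C lid",f((422,159),.088),"bar",f((425,137),.154),"coasterC",f((413,186),.016))
print("D lid",f((322,399),.088),"bar",f((320,388),.154),"coaster",f((325,413),.016))
print("B",f((160,381),.016))
E
python3 -m creep '[[[0.03,0,-0.9],[0,0,0],173],[[0.03,0,-1.5],[0,0,0],173],[[0.03,0,-1.84],[0,0,0],173],[[0.03,0,-1.84],[0,0,0],173],[[0.03,0,-1.84],[0,0,0],173]]'
```

```text
A lid [0.6751512  0.06732085] bar [0.6733267  0.06671935] coasterA [0.67237834 0.06579862]
C lid [ 0.65593153 -0.08424282] bar [ 0.65558866 -0.08257574] coasterC [ 0.65242093 -0.08165105]
D lid [ 0.4958178  -0.01379933] bar [ 0.49687664 -0.01255366] coaster [ 0.49235923 -0.01584256]
B [0.51714233 0.09932936]
time_s: 56.2
ee_pos: [0.4212, 0.2916, 0.1477]
tcp_rot: [[0.058, 0.998, 0.001], [0.998, -0.058, 0.001], [0.001, 0.001, -1.0]]
ft_force: [0.9, -0.3, -0.4]
finger_gap: 0.322
```

```bash
python3 -m creep '[[[0,0,0],[0,0,0],200],[[0,0,0],[0,0,0],255],[[0,0,0],[0,0,0],255],[[0,0,0],[0,0,0],255],[[0,0,0],[0,0,0],255]]' 45; python3 -m creep '[[[0,0,0.3],[0,0,0],255],[[0,0,0.6],[0,0,0],255],[[0,0,0.87],[0,0,0],255],[[0,0,0.87],[0,0,0],255]]';python3 look.py j3 side 190 110 310 240 4.5
```

```text
time_s: 56.7
ee_pos: [0.4205, 0.2914, 0.1475]
tcp_rot: [[0.058, 0.998, 0.0], [0.998, -0.058, 0.001], [0.001, 0.0, -1.0]]
ft_force: [-1.6, -1.7, 5.3]
finger_gap: 0.133
time_s: 57.1
ee_pos: [0.4216, 0.2917, 0.1744]
tcp_rot: [[0.058, 0.998, 0.003], [0.998, -0.058, 0.002], [0.002, 0.003, -1.0]]
ft_force: [0.9, -0.1, -1.6]
finger_gap: 0.133
57.15 [0.4211 0.2915 0.1738] 0.131 [-0.9  0.1 -2.7] [ 22.2  25.5 101.2   0.   53.2  25.4]
```

View pics/j3_side.png

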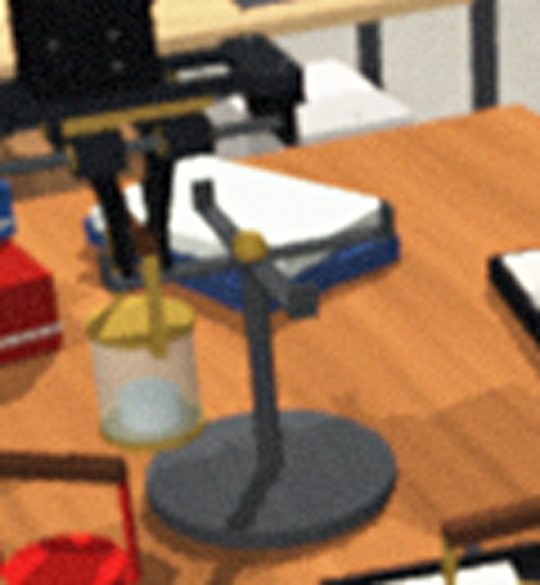

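```bash
python3 -m creep '[[[-0.8,0.05,0],[0,0,0],255],[[-1.6,0.1,0],[0,0,0],255],[[-2.1,0.12,0],[0,0,0],255],[[-2.1,0.12,0],[0,0,0],255],[[-2.1,0.12,0.6],[0,0,0],255],[[-2.1,0.12,1.8],[0,0,0],255],[[-2.1,0.12,3.2],[0,0,0],255],[[-2.1,0.12,3.3],[0,0,0],255]]';python3 - <<'E'
from h import *
goto(.517,.0735,.27,-3.2)
E
```

```text
time_s: 57.95
ee_pos: [0.3627, 0.297, 0.2773]
tcp_rot: [[0.058, 0.998, 0.013], [0.998, -0.058, 0.007], [0.007, 0.013, -1.0]]
ft_force: [0.7, 1.3, -2.6]
finger_gap: 0.132
shift [ 5.14 -7.45 -0.24] turn [-0.4  0.8  0.1] gap 0.132 t 57.95
```

```bash
python3 -m creep '[[[0.3,-1.3,1],[0,0,0],255],[[0.7,-2.7,1],[0,0,0],255],[[1.4,-4,1],[0,0,0],255],[[2.3,-5.2,1],[0,0,0],255],[[3.3,-6.3,1],[0,0,0],255],[[4.3,-7.2,1],[0,0,0],255],[[5.2,-7.45,0],[0,0,0],255],[[5.2,-7.45,-1.5],[0,0,0],255],[[5.2,-7.45,-3],[0,0,0],255],[[5.2,-7.45,-4],[0,0,0],255],[[5.2,-7.45,-4.1],[0,0,0],255],[[5.2,-7.45,-4.1],[0,0,0],255]]';python3 look.py j4 side 240 190 350 300 5.4; python3 - <<'E'
from h import *
goto(.517,.0735,.1305,-3.2)
E
```

```text
time_s: 59.15
ee_pos: [0.5138, 0.0711, 0.1482]
tcp_rot: [[0.058, 0.998, -0.001], [0.998, -0.058, 0.0], [0.0, -0.002, -1.0]]
ft_force: [0.4, 0.4, -1.0]
finger_gap: 0.132
59.2 [0.5149 0.0711 0.1496] 0.131 [-0.5 -0.8 -2.6] [ -4.5  28.2 101.4   0.   50.3  -1.2]
shift [ 0.07  0.08 -0.64] turn [-0.   0.1  0.1] gap 0.131 t 59.2
```

View pics/j4_side.png

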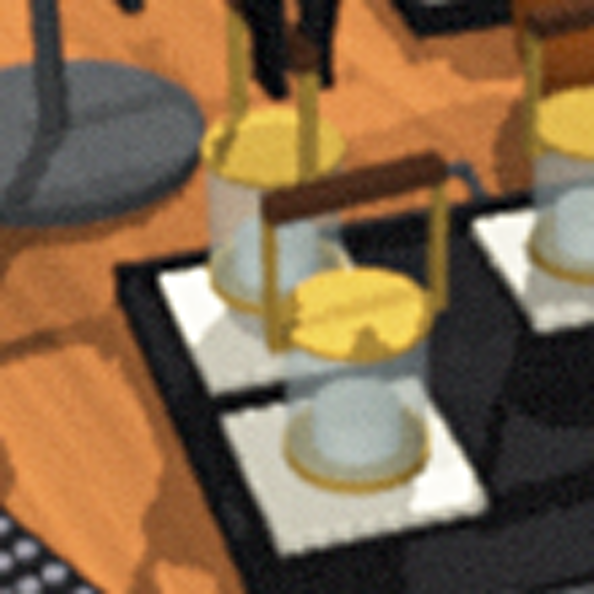

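```bash
python3 - <<'E'
from h import *
c=crop([(210,317),(352,317)],5.4,(240,190))
print(ring("side",c[0][0],c[1][0],c[0][1],.0366))
E
```

```text
[0.51943873 0.09703708]
```

```bash
python3 -m creep '[[[0.04,0.06,-0.3],[0,0,0],255],[[0.04,0.06,-0.55],[0,0,0],255],[[0.04,0.06,-0.65],[0,0,0],255],[[0.04,0.06,-0.7],[0,0,0],255],[[0.04,0.06,-0.7],[0,0,0],255]]';python3 -m creep '[[[0,0,-0.04],[0,0,0],255],[[0,0,-0.04],[0,0,0],255]]'
```

```text
time_s: 59.7
ee_pos: [0.5152, 0.0732, 0.1298]
tcp_rot: [[0.057, 0.998, 0.002], [0.998, -0.057, 0.0], [0.0, 0.002, -1.0]]
ft_force: [-2.1, -0.1, 7.8]
finger_gap: 0.133
time_s: 59.9
ee_pos: [0.5155, 0.0731, 0.1298]
tcp_rot: [[0.057, 0.998, 0.003], [0.998, -0.057, -0.0], [-0.0, 0.003, -1.0]]
ft_force: [-3.4, -1.0, 15.5]
finger_gap: 0.132
```

Contact made; release, rise, and move away to inspect everything.

```bash
python3 -m creep '[[[0,0,0.06],[0,0,0],240],[[0,0,0.06],[0,0,0],210],[[0,0,0.06],[0,0,0],173],[[0,0,0.06],[0,0,0],165],[[0,0,0.4],[0,0,0],165],[[0,0,1.2],[0,0,0],165],[[0,0,2.8],[0,0,0],165],[[0,0,4.2],[0,0,0],165],[[0,0,4.4],[0,0,0],165],[[-2,4,4.4],[0,0,0],165],[[-2.5,7,4.4],[0,0,0],165],[[-3,9,4.4],[0,0,0],165],[[-3,9,4.4],[0,0,0],165],[[-3,9,4.4],[0,0,0],165],[[-3,9,4.4],[0,0,0],165],[[-3,9,4.4],[0,0,0],165]]';python3 look.py k1 side 240 160 420 310 4.4 top 260 160 400 300 4.2
```

```text
time_s: 61.5
ee_pos: [0.4227, 0.3469, 0.2584]
tcp_rot: [[0.052, 0.999, -0.001], [0.999, -0.052, 0.002], [0.002, -0.001, -1.0]]
ft_force: [0.3, -1.0, 0.0]
finger_gap: 0.353
61.6 [0.424  0.3435 0.2583] 0.354 [ 0.  -0.6  0. ] [27.3 21.7 91.  -0.  67.3 30.5]
```

View pics/k1_side.png

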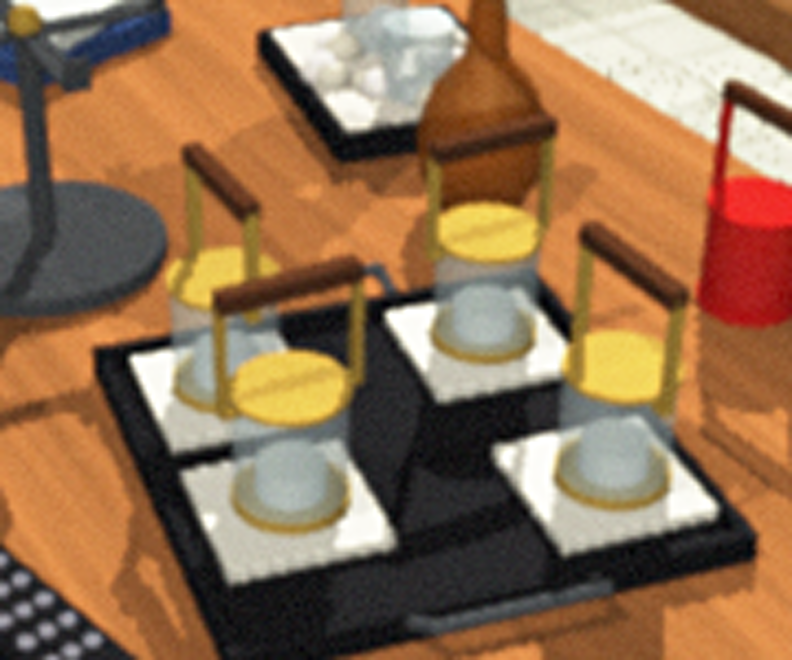

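View pics/k1_top.png

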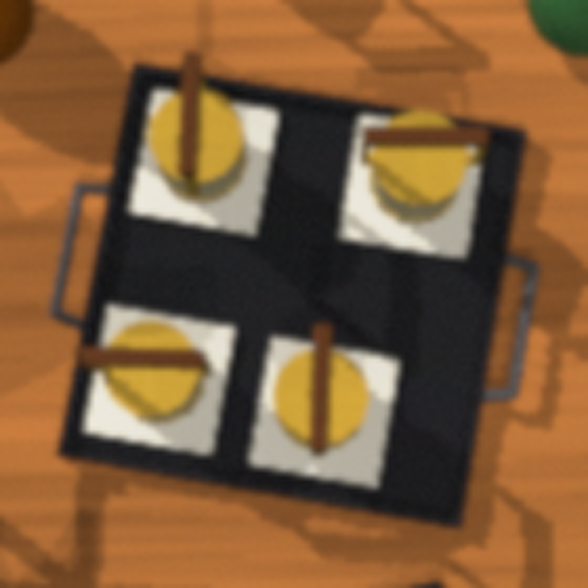

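View pics/k1_side_full.png

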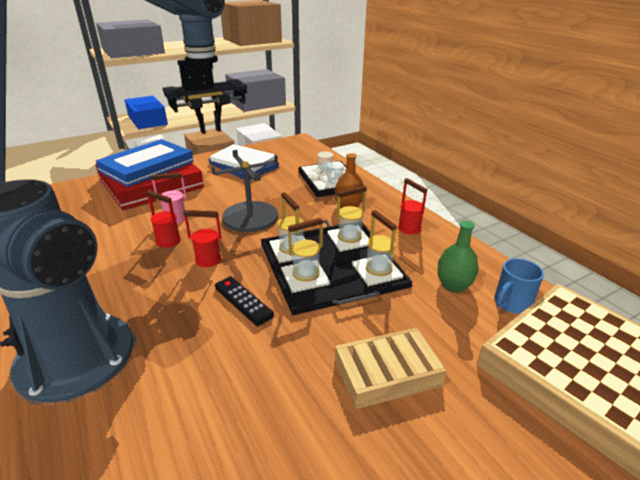

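```bash
python3 - <<'E'
from h import *
o=(240,160)
for k,(l,r_,b),P in(("D",(232,350,530),[(182,482),(345,448),(397,546),(233,582)]),("C",(554,670,508),[(495,458),(642,422),(718,515),(567,555)]),("A",(431,536,361),[(385,318),(520,287),(580,375),(440,403)])):
    c=crop([(l,b),(r_,b)],4.4,o)
    m=ring("side",c[0][0],c[1][0],c[0][1],.0165);w=back("side",dc(P,4.4,o),.015)
    print(k,m.round(4),w.round(4),((m-w)*1000).round(1))
f=lambda c,z:back("top",crop([c],4.2,(260,160))[0],z)
print("B lid",f((152,370),.088),"bar",f((143,357),.154),"coaster",f((160,380),.016))
E
```

```text
D [ 0.5009 -0.008 ] [ 0.4921 -0.0221] [ 8.8 14.1]
C [ 0.6608 -0.0799] [ 0.6514 -0.0871] [9.5 7.2]
A [0.6801 0.0728] [0.6709 0.0631] [9.3 9.6]
B lid [0.51734365 0.09837846] bar [0.51862623 0.09800003] coaster [0.51784655 0.0993228 ]
```

```bash
python3 - <<'E'
import cv2
im=cv2.imread("pics/k1_side_full.png")
a=cv2.resize(im[250:300,275:340],None,fx=12,fy=12,interpolation=cv2.INTER_CUBIC)
cv2.imwrite("pics/k1D.png",a)
t=cv2.imread("pics/k1_top_full.png")
cv2.imwrite("pics/k1Dt.png",cv2.resize(t[235:280,312:362],None,fx=12,fy=12,interpolation=cv2.INTER_CUBIC))
E
```

```text
(no output)
```

View pics/k1D.png

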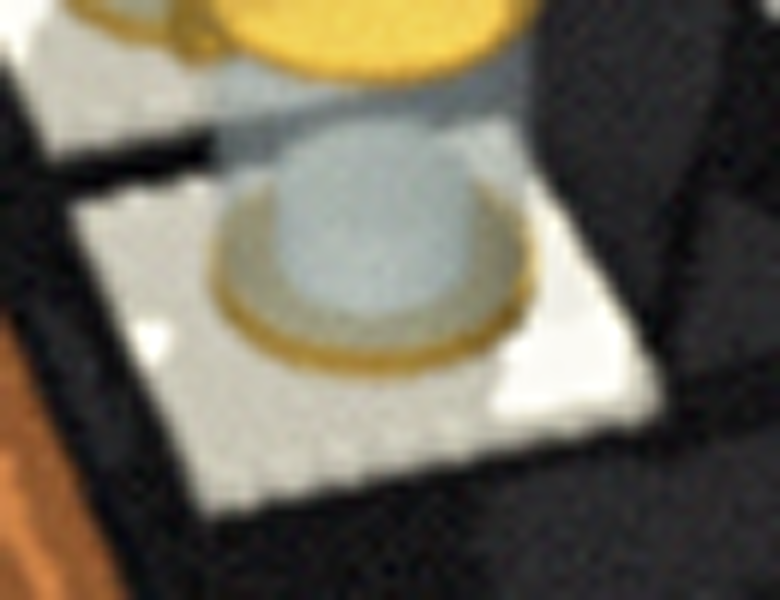

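View pics/k1Dt.png

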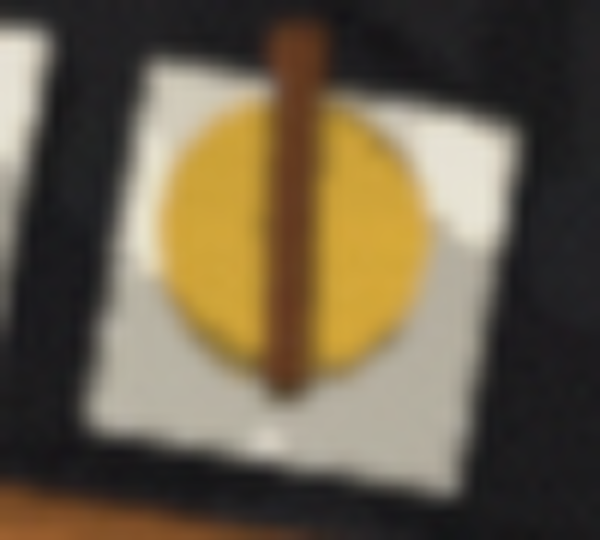

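```bash
python3 - <<'E'
from h import *
w=back("side",dc([(70,208),(515,118),(657,374),(203,485)],12,(275,250)),.016)
c=crop([(210,380),(537,380)],12,(275,250));m=ring("side",c[0][0],c[1][0],c[0][1],.0165)
print("side",m,w,(m-w)*1e3)
f=lambda c,z:back("top",crop([c],12,(312,235))[0],z)
l=f((296,238),.088);w=f((304,279),.016);print("top",l,w,(l-w)*1e3,"bar",f((291,208),.154))
E
```

```text
side [ 0.49862763 -0.01150803] [ 0.49559029 -0.0142835 ] [3.03734013 2.77546925]
top [ 0.49650053 -0.01359908] [ 0.49283882 -0.01548599] [3.66170566 1.88690923] bar [ 0.49720669 -0.01251367]
```

```bash
python3 -c "
from bench import workorder;print(workorder.sign_off())"
```

```text
the job is handed in; nothing more can be done
None
```

I laid all four coasters flat in the tray, stood the four lanterns from the stand upright on them, one per coaster, and handed the job in at about 61.6 s. All four lanterns were present, so no coaster was left over. I left the red and pink look-alikes alone.

- **Order:** I laid all four coasters first, then moved the lanterns, rather than alternating coaster and lantern.
- **Lowering the coasters:** each one was set with its lower edge on the tray floor, then let down along the opened finger. By my plan the last edge came down about 9 mm; I did not measure it.
- **Final position checks:** the last pictures show all four lanterns upright and the rack and stand empty. The lanterns are about 1 to 5 mm off their coaster centres by the top view.
- **A check that disagreed:** my first side-view reading put three of the lanterns 12 to 17 mm off. I put that down to including the coasters' edge thickness in the corner points. Re-measuring only the near-right coaster (the worst one) gave about 4 mm in both views. I did not redo the other two from the side.
- **Disturbances:** the far-right coaster shifted about 30 mm towards the right-hand rim while I was fetching and laying the fourth. It was still flat, so I used its new position. The vases look unmoved and my path kept clear of them. The gripper brushed something lightly (about 4 N) at the second lantern's hook, probably the strap, so I moved it over before gripping.

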